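Creep the heavy sample plate home and lock it

TASK

The heavy steel plate with the green-capped vial standing on it has to go back against its docking stop: creep it there by pushing the left and right ends of its near face in turn, a little at a time, with closed fingers, never pushing the plate harder than 25 N (a shove at the middle needs more) and never letting it get more than about 20 degrees askew. When it sits fully home and square against both stop buttons, press the black plunger all the way down so that its pin drops into the plate's slot, and let go. Leave the vial standing on the plate without touching it, and the other things on the bench where they are.

Things in the scene. Friction and masses are not known exactly. Their poses are not given: they have to be found in the camera images.
- dock: aluminium docking stop fixed to the bench. Origin: on the bench top under the plate's centre when the plate is fully home and centred; x = direction in which the plate creeps in, y left of that, z up. Its bar (126 mm along y, 32 mm high) lies at x +51 to +65 mm; a bridge 34 mm wide and 52 mm high (60 mm at the plunger) reaches from its middle towards the plate, to x +13 mm, 40 mm above the bench underneath.
- stop_left (a point): face centre of the left of two round steel stop buttons (16 mm diameter) that stand out of the dock's bar: dock x +45, y +45 mm, 18 mm above the bench. The plate is home when its far face touches both buttons.
- stop_right (a point): face centre of the right stop button: dock x +45, y -45 mm, 18 mm above the bench.
- plate: flat steel block 90 mm (x, forward to the stops) by 130 mm (y, left), its steel 6 to 30 mm above the bench on four rubber feet (x +-20, y +-34 mm); origin: centre of its underside at bench height. Near face at x -45, far face at x +45 mm. A slot for the pin (14 mm along x, 44 mm along y) goes through it at x +27 mm. Weighted with lead, about 2.9 kg; friction on the bench about 1.0.
- plate_center (a point): centre of the plate, axes as for plate, 18 mm above the bench. Pushed forward at the middle of its near face it needs 26 to 32 N to slide; pushed 45 to 60 mm left or right of the middle only 10 to 18 N (least when the fingers follow the arc of that end, 4 mm outward per 10 mm forward, and do not drag down its face: drag counts): that end goes forward, the plate turns about a point near its other end.
- vial_center (a point): centre, half-way up, of the small glass vial with a green cap (22 mm diameter, 45 mm high) standing loose on a 36 mm round rubber mat on the plate (mat centre at plate x -12 mm, top 32 mm above the bench), so the vial reaches up to 77 mm and this point is 55 mm above the bench.
- plunger (a joint): travel of the locking plunger in m: 0 up (as found), 0.018 fully down. It moves straight down, needs 3 to 5 N and stays where it is left. Its 10 mm round steel pin stands over the plate at dock x +27, y 0; it enters the plate's slot only when the plate is home within 2 mm, else it stops on the steel at about 0.006.
- plunger_top (a point): middle of the flat top of the plunger's round black button (20 mm diameter, 12 mm high), at dock x +27, y 0; 90 mm above the bench when up, 72 mm when down (a little below the vial's top).
- timer: small white timer lying on the bench to the right, 58 x 66 x 18 mm; a bystander, origin at the centre of its underside.
- petri: round petri dish lying on the bench to the left, 61 mm diameter, 14 mm high; a bystander, origin at the centre of its underside.
- weigh_boat: white square weigh boat near the front edge of the bench, 64 x 64 x 11 mm; a bystander, origin at the centre of its underside.
- stopper: small dark red rubber stopper standing on the bench to the left, 23 mm diameter, 22 mm high; a bystander, origin at the centre of its underside.
- crucible: white lidded crucible standing behind the docking stop, 43 mm diameter, 46 mm high; a bystander, origin at the centre of its underside.
Not all that is in view belongs to the job. What is meant by the part that bears vial_center is not brown, and is the smaller of those in its own colour.

How it is judged (in metres and radians):
On the way, in this order (a step that is already met when the one before it is completed fails the run):
1. the plate is crept fully home and square against both stop buttons while the plunger is still up (x of plate_center in the frame of dock above -0.002 m and y of plate_center in the frame of dock between -0.016 and 0.016 m and angle between the x axis of plate and the x axis of dock, either way round below 0.035 rad and value of joint plunger below 0.004 m), for 0.2 s.
2. the plunger is pressed down into the plate's slot (value of joint plunger above 0.014 m), for 0.2 s.
At the end, for the whole second after the job is handed in: The plate lies fully home (within 2 mm of touching the stop buttons, within 16 mm of the dock's centre line, square within 0.035 rad, flat on the bench and at rest), the plunger is down by at least 14 of its 18 mm, and the vial stands upright on the plate within 30 mm of its middle (x of plate_center in the frame of dock above -0.002 m and y of plate_center in the frame of dock between -0.016 and 0.016 m and angle between the x axis of plate and the x axis of dock, either way round below 0.035 rad and value of joint plunger above 0.014 m and linear speed of plate below 0.01 m/s and angle between plate's own z axis and vertical below 0.05 rad and horizontal distance between vial_center and plate_center below 0.03 m and angle between vial_center's own z axis and vertical below 0.1 rad and height (world z) of vial_center between 0.049 and 0.061 m).
It fails at once if the plate is pushed with more than 25 N (contact force between any of the fingers, the arm and plate above 25 N).
It fails at once if the plate is more than 0.37 rad (21 degrees) askew (angle between the x axis of plate and the x axis of dock, either way round above 0.37 rad).
It fails at once if the plate is tipped or lifted (angle between plate's own z axis and vertical above 0.08 rad or height (world z) of plate_center above 0.028 m).
It fails at once if the robot touches the vial, or the vial tips (contact force between any of the fingers, the arm and vial above 0.5 N or angle between vial_center's own z axis and vertical above 0.3 rad).
It fails at once if a bystander is moved by more than 20 mm (distance of any of timer, petri, weigh_boat, stopper, crucible from where it was at the start of the episode above 0.02 m).
It also fails if it takes over 67 s, if anything falls off the work surface, if the arm or the gripper's body presses on something with over 40 N, if the wrist force passes 120 N, or if a joint passes its speed limit or range.

ROBOT

A 6-joint arm with a two-finger parallel gripper is mounted at the origin on a cart in front of the work surface, level with it; the furniture and walls round the work are solid. World frame = base frame: x ahead of the robot, y to its left, z up, the work surface at z = 0. Lengths are in m, angles in degrees, forces in N, time in s.
With the tool pointing down it reaches from about 0.4 to 0.825 m from the base axis. Payload 7 kg.
Tool frame: the origin (TCP) lies on the centre line of the jaws, within the pads' length; the fingertips stand 11 mm ahead of it and the grasp point (between the pads) lies 8 mm behind it; z points along the fingers, y is the direction in which the jaws open and shut (so a half turn about z gives the same grasp; the last joint's range is limited). The gripper opens to 88 mm and grips with 3 to 60 N. Pads are 19 mm wide; open, the fingers measure 130 mm over their backs; the gripper's body (78 mm by 193 mm) begins 47 mm behind the grasp point.
Start: joints at [86.752, 20.546, 0.682, 0, -70.136, -16.507], TCP at [0.228, 0.635, 0.205] pointing down, gripper open.
Joint ranges: [-176.03, 176.03], [-82.01, 121.73], [-58.28, 71.71], [-173.87, 95.51], [-174.79, -0.11], [-173.66, 173.66]. Speed limits (degrees/s): [136.94, 136.94, 172.46, 180, 180, 180].

INTERFACE

Orientations are given as [roll, pitch, yaw] about the fixed x, y, z axes, in that order (R = Rz(yaw) Ry(pitch) Rx(roll)).
In Python, from plant import ctrl, cams, order gives the robot as it stands.
- The arm moves only by the tool jog_arm, never from a script. Its argument "motion" is a list of rows, each an object with "offset": the shift along the tool's x, y, z in mm, a list of three; "roll": the turn about the tool's z in rad; "hand": the finger opening in mm, from 0 to 87.6. A call has 1 to 20 rows; each row is the pose to reach, as a shift and turn from the pose commanded when the call began, along the tool's axes at that moment; what a row does not reach only later rows make up. A row lasts 1/12 s, in which the tool goes at most 41.7 mm and 7.16 degrees, less where a joint would pass 70% of its speed; a pose out of reach is approached as far as the arm can. A call with a gripper value outside its range is refused whole. The fingers move at their own pace and stop on an object; the grip force is fixed at half the most. Time passes only in rows, so rows that repeat a pose let the fingers close. It gives the time, the measured TCP pose, the force and the opening at its end, in the units of the state.
- ctrl.get_obs(): the state, without advancing time (a new reading comes with each control period).
- cams.snapshot(name): name is "scene" or "top" or "wrist"; returns a dict with "img" (384x512x3 uint8, red, green, blue), "K" (3x3 intrinsics, pixels), "D" ([k1, k2, p1, p2, k3] as OpenCV has them; the pictures are not rectified), "cam_to_world" (4x4, takes a point from camera to world coordinates); the wrist camera has in their place "T_tool_cam" (4x4, takes a point from camera to tool coordinates, whose origin is the TCP and whose axes are the flange's). Camera axes: x right, y down, z forward; pixel columns grow to the right and rows downward; lengths in m; the calibration is good to about 2 mm. A picture is of the moment at which its call begins: read the wrist's pose just before it. There is no depth.
- order.close_job(): hands the job in, once; it reports no verdict.
The state is a dict: "clock": time; "joint_pos": joint angles; "qvel": joint speeds; "tau": joint torques, N m; "tool_pos": TCP position; "orientation": TCP orientation; "force": force on the tool from outside, world axes, zero at the start; "moment": the same for the moment, N m; "opening": finger opening in m.
Only numpy, scipy, OpenCV 4.12 (cv2) and the standard library are available. Lean on these libraries where they do the work, as an engineer would, in place of code of your own. Each camera call takes 0.05 s, during which the arm holds its last target. There are 200 camera calls.

## Working session

There is one attempt and no reset: what is moved stays moved. The work goes in short steps, Python scripts to look and compute and a tool call to move; the robot and the scene stay as the last step left them, time stands still between calls to the robot, and variables do not carry over. Pictures are saved under pics/ and viewed, about 8 in all and at most 12, crops included, and the job is handed in when it is done.

Besides the shell and the picture viewer there is one more tool, called after "Request:" as name([rows], argument=value, ...), one row to a line, values as JSON. jog_arm: Moves the arm, as the interface text tells. Its arguments: {"type":"object","properties":{"motion":{"type":"array"}},"required":["motion"]}

```bash
mkdir -p pics; ls
python3 - <<'E'
from plant import ctrl,cams,order
import cv2,numpy as np
o=ctrl.get_obs(); print(o)
for n in ("scene","top"):
    s=cams.snapshot(n); cv2.imwrite(f"pics/{n}0.png",s["img"][:,:,::-1]); print(n,s["K"].tolist(),s["D"],s["cam_to_world"].round(4).tolist())
    np.savez(f"{n}0.npz",**s)
s=cams.snapshot("wrist"); print(s["T_tool_cam"].round(4).tolist(), s["K"].tolist(), s["D"])
E
```

```text
pics
{'clock': 0.0, 'joint_pos': array([ 8.67500007e+01,  2.05907506e+01,  6.33855465e-01, -2.03565960e-02,
       -7.01347023e+01, -1.65079629e+01]), 'qvel': array([-0.02996969,  0.12626686,  0.02089922,  0.00784528, -0.0038253 ,
       -0.0466281 ]), 'tau': array([-8.50701781e-04, -5.82715201e+01,  2.93045032e+01,  6.99696243e+00,
        6.78741460e-03, -1.82759322e-04]), 'tool_pos': array([0.2280201 , 0.63476969, 0.20423031]), 'orientation': array([ 1.79906740e+02, -7.68213548e-03, -1.97648886e+01]), 'force': array([ 0.06494813, -0.2797701 ,  0.14811725]), 'moment': array([0.01804914, 0.00356169, 0.01946373]), 'opening': 0.08764956185968625}
scene [[470.6567650755673, 0.0, 255.11433338222383], [0.0, 470.6567650755673, 192.21453965288165], [0.0, 0.0, 1.0]] [-0.05517049  0.          0.          0.          0.        ] [[-0.6446, -0.4102, 0.6451, -0.1857], [-0.7645, 0.346, -0.5439, 0.688], [-0.0001, -0.8438, -0.5367, 0.6642], [0.0, 0.0, 0.0, 1.0]]
top [[404.3959962231721, 0.0, 248.2430857324066], [0.0, 404.3959962231721, 188.36548172773414], [0.0, 0.0, 1.0]] [-0.00354107  0.          0.          0.          0.        ] [[0.0136, -0.9921, 0.125, 0.3746], [-0.9998, -0.0149, -0.0095, 0.1103], [0.0113, -0.1248, -0.9921, 1.1658], [0.0, 0.0, 0.0, 1.0]]
[[-0.0013, -0.9533, -0.302, 0.0809], [1.0, -0.0012, -0.0007, 0.0021], [0.0003, -0.302, 0.9533, -0.18], [0.0, 0.0, 0.0, 1.0]] [[313.53011766310425, 0.0, 254.75827206640247], [0.0, 313.53011766310425, 191.12301073352026], [0.0, 0.0, 1.0]] [-0.01803751  0.          0.          0.          0.        ]
```

View pics/top0.png

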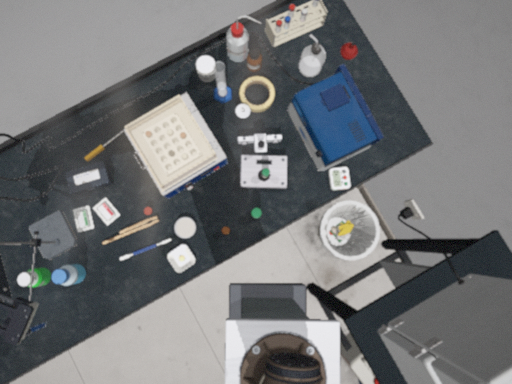

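View pics/scene0.png

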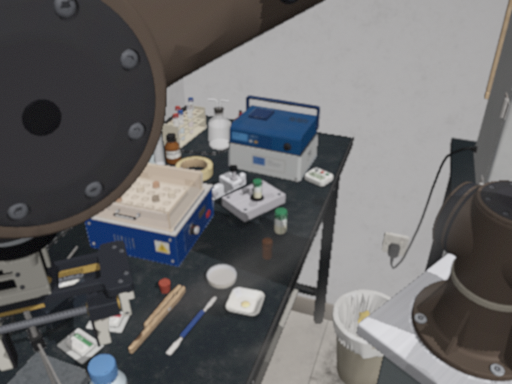

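The top view shows the plate at about (264,171) and the dock above it at (260,142). The timer is at (340,178), the petri dish at (185,227), the weigh boat at (181,258), the stopper at (148,211) and the crucible near (243,111).

There are three candidates for the vial: green-capped on the plate at (265,173), a larger green-capped one on the bench at (256,213), and a brown one at (225,230). The one on the plate fits, being the smaller of the two green ones. I'll confirm that in an enlarged crop.

Run:
```python
import cv2,numpy as np
a=np.load("top0.npz")["img"][118:228,205:315,::-1]
b=np.load("scene0.npz")["img"][150:250,200:300,::-1]
cv2.imwrite("pics/crop1.png",cv2.resize(a,(770,600) if 0 else (600,600),interpolation=cv2.INTER_CUBIC))
```

```text
(no output)
```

View pics/crop1.png

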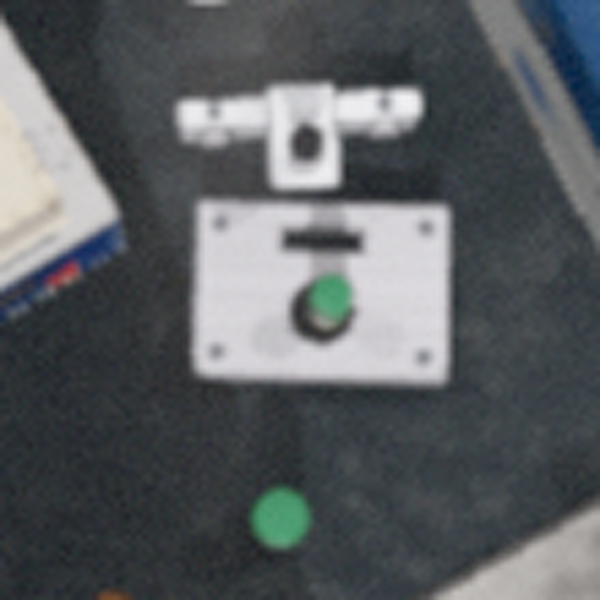

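The crop confirms it: the smaller green-capped vial stands on the plate at crop (330,298). The larger green-capped vial is a decoy on the bench at (281,518). Plate corners and dock features are readable, so I can turn them into positions.

```bash
cat > h.py <<'E'
import cv2,numpy as np
from scipy.optimize import least_squares
def ray(s,px,z):
    n=cv2.undistortPoints(np.array(px,float).reshape(-1,1,2),s["K"],s["D"]).reshape(-1,2)
    T=s["cam_to_world"]; d=np.c_[n,np.ones(len(n))]@T[:3,:3].T
    o=T[:3,3]; return o+d*((z-o[2])/d[:,2])[:,None]
def fit(model,pts):
    m=np.array(model,float)/1000;p=np.array(pts)[:,:2]
    def pr(v): c,s=np.cos(v[2]),np.sin(v[2]); return m@np.array([[c,s],[-s,c]])+v[:2]
    r=least_squares(lambda v:(pr(v)-p).ravel(),[*p.mean(0),0]); 
    return r.x, (pr(r.x)-p)*1000
def rel(plate,dock):
    c,s=np.cos(dock[2]),np.sin(dock[2]); d=plate[:2]-dock[:2]
    return np.array([c*d[0]+s*d[1],-s*d[0]+c*d[1]])*1000, np.degrees(plate[2]-dock[2])
E
python3 - <<'E'
from h import *
s=dict(np.load("top0.npz")); k=110/600
f=lambda l:[(205+x*k,118+y*k) for x,y in l]
P=ray(s,f([(197,200),(449,206),(447,383),(193,377)]),.03)
pl,r=fit([(45,65),(45,-65),(-45,-65),(-45,65)],P); print("plate",pl,np.degrees(pl[2]));print(r.round(1))
D=np.vstack([ray(s,f([(177,100),(422,87),(424,119),(180,135)]),.032),ray(s,f([(306,143)]),.09)])
dk,r=fit([(65,63),(65,-63),(51,-63),(51,63),(27,0)],D); print("dock",dk,np.degrees(dk[2]));print(r.round(1))
print(rel(pl,dk))
print("vial",ray(s,f([(330,298)]),.077),"decoy",ray(s,f([(281,518)]),.07), "decoy floor",ray(s,[(225,230)],.05), "timer",ray(s,[(340,178)],.02),"crucible",ray(s,[(243,111)],.046))
E
```

```text
plate [ 0.56718636  0.05537615 -0.008292  ] -0.47509687924051214
[[-1.8 -1.2]
 [-1.8  1.2]
 [ 1.9  1. ]
 [ 1.8 -1. ]]
dock [0.6052015  0.06326039 0.07447119] 4.266884914491496
[[-2.2 -1.6]
 [-2.   1.8]
 [ 1.3  1.9]
 [ 2.6 -0.7]
 [ 0.4 -1.4]]
(array([-38.49638714,  -5.0339696 ]), np.float64(-4.741981793732008))
vial [[0.55576124 0.05340119 0.077     ]] decoy [[0.44579315 0.07648073 0.07      ]] decoy floor [[0.3991002  0.16184011 0.05      ]] timer [[ 0.55295566 -0.1638566   0.02      ]] crucible [[0.73845062 0.11763408 0.046     ]]
```

Run:
```python
from h import *
t=dict(np.load("top0.npz"));s=dict(np.load("scene0.npz"))
def tri(a,b):
    l=[]
    for c,p in((t,a),(s,b)):
        q=ray(c,[p],0)[0]; o=c["cam_to_world"][:3,3]; l.append((o,(q-o)/np.linalg.norm(q-o)))
    (o1,d1),(o2,d2)=l
    k=np.linalg.lstsq(np.c_[d1,-d2],o2-o1,rcond=None)[0]; a,b=o1+k[0]*d1,o2+k[1]*d2
    return ((a+b)/2).round(3),round(np.linalg.norm(a-b)*1000,1)
print("decoy top",tri((256.3,213),(281,211))); print("blue cap",tri((61,277),(103,365)))
print("vial",tri((265.5,172.6),(258,182)))
print("green bottle",ray(t,[(25,280),(61,277)],.12),ray(t,[(25,280),(61,277)],.2))
import cv2
c=cv2.hconcat([t["img"][180:384,0:204],s["img"][180:384,0:204]])[:,:,::-1]
cv2.imwrite("pics/crop2.png",cv2.resize(c,(800,400),interpolation=cv2.INTER_CUBIC))
```

```text
decoy top (array([0.447, 0.077, 0.056]), np.float64(1.1))
blue cap (array([0.274, 0.578, 0.107]), np.float64(4.8))
vial (array([0.557, 0.053, 0.072]), np.float64(0.2))
green bottle [[0.26498318 0.6601432  0.12      ]
 [0.2736127  0.57018939 0.12      ]] [[0.27337166 0.61808378 0.2       ]
 [0.28134106 0.53501106 0.2       ]]
```

View pics/crop2.png

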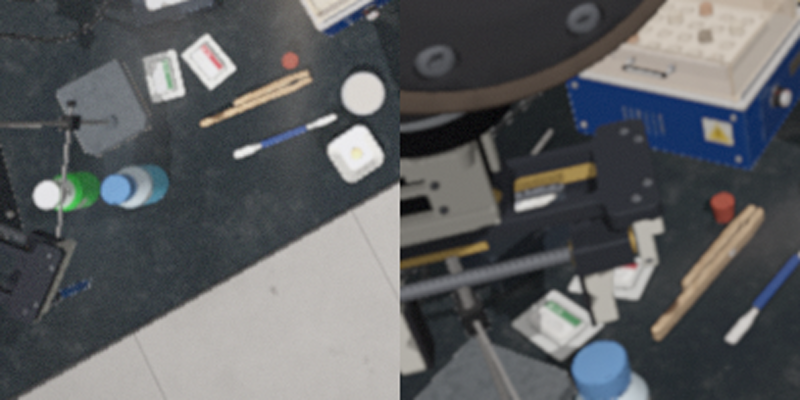

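The bottles by the start pose are about 0.11 m tall. I'll lift first, close the fingers, swing clear of the retort stand and go to a point behind the plate's right end.

Request:
jog_arm([
  {"offset":[0,0,-60],"roll":0,"hand":0},
  {"offset":[0,0,-60],"roll":0,"hand":0},
  {"offset":[74,170,-60],"roll":0,"hand":0},
  {"offset":[74,170,-60],"roll":0,"hand":0},
  {"offset":[74,170,-60],"roll":0,"hand":0},
  {"offset":[74,170,-60],"roll":0,"hand":0},
  {"offset":[74,170,-60],"roll":-0.1,"hand":0},
  {"offset":[455,490,-60],"roll":-0.2,"hand":0},
  {"offset":[455,490,-60],"roll":-0.3,"hand":0},
  {"offset":[455,490,-60],"roll":-0.4,"hand":0},
  {"offset":[455,490,-60],"roll":-0.5,"hand":0},
  {"offset":[455,490,-60],"roll":-0.6,"hand":0},
  {"offset":[455,490,-60],"roll":-0.694,"hand":0},
  {"offset":[455,490,-60],"roll":-0.694,"hand":0},
  {"offset":[455,490,-60],"roll":-0.694,"hand":0},
  {"offset":[455,490,-60],"roll":-0.694,"hand":0},
  {"offset":[455,490,-60],"roll":-0.694,"hand":0},
  {"offset":[455,490,-60],"roll":-0.694,"hand":0},
  {"offset":[455,490,-60],"roll":-0.694,"hand":0},
  {"offset":[455,490,-60],"roll":-0.694,"hand":0},
])

```text
clock: 1.82
tool_pos: [0.4926, 0.015, 0.2645]
orientation: [179.9, 0.1, 19.7]
force: [0.8, 0.1, 0.4]
opening: 0.0003
```

```bash
cat >> h.py <<'E'
def wrist(name):
    from plant import ctrl,cams
    from scipy.spatial.transform import Rotation as R
    o=ctrl.get_obs(); s=cams.snapshot("wrist"); T=np.eye(4)
    T[:3,:3]=R.from_euler("xyz",o["orientation"],degrees=True).as_matrix(); T[:3,3]=o["tool_pos"]
    s["cam_to_world"]=T@s["T_tool_cam"]; np.savez(name+".npz",**s)
    cv2.imwrite(f"pics/{name}.png",cv2.resize(s["img"][:,:,::-1],(768,576),interpolation=cv2.INTER_CUBIC)); return s,o
E
python3 -c "
from h import *
s,o=wrist('w1');print(o['tool_pos'],o['force'])"
```

```text
[0.49260564 0.0149956  0.26451505] [0.76282621 0.07781844 0.43680306]
```

View pics/w1.png

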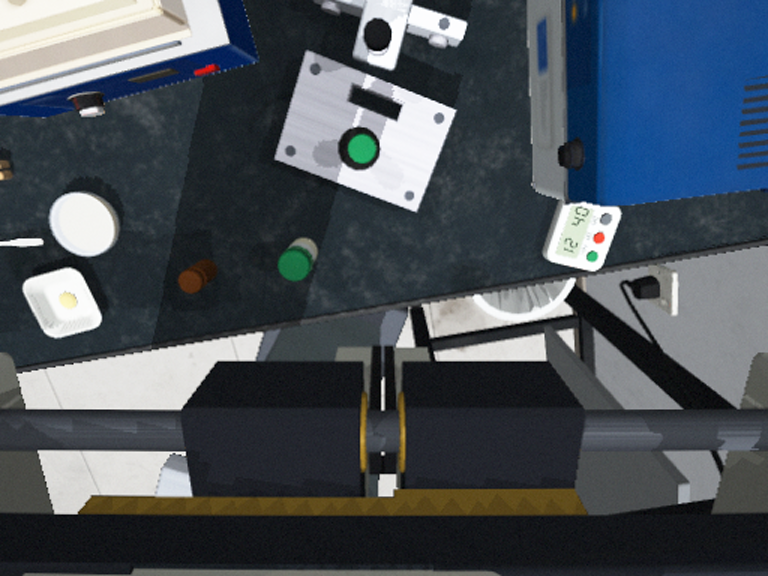

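The wrist view shows the plate clearly, with corners (311,50), (456,110), (417,212) and (275,159), and the plunger at (378,35). The decoy is at (297,262) and the timer at (582,235). I'll refit the plate pose from these.

Run:
```python
from h import *
s=dict(np.load("w1.npz")); k=2/3
f=lambda l:[((x+.5)*k-.5,(y+.5)*k-.5) for x,y in l]
P=ray(s,f([(309,50),(457,109),(418,213),(274,160)]),.03)
pl,r=fit([(45,65),(45,-65),(-45,-65),(-45,65)],P); print("plate",pl,np.degrees(pl[2]));print(r.round(1))
print("plunger",ray(s,f([(378,35)]),.09)[0],"bar right near corner top",ray(s,f([(466,24)]),.032)[0],"vial",ray(s,f([(362,149)]),.077)[0],"decoy",ray(s,f([(294,264)]),.056))
print("button faces R,L?",ray(s,f([(438,44)]),.02)[0])
c,d=np.cos(.0745),np.sin(.0745)
print("pred plunger from dock est", .6052+.027*c, .06326+.027*d)
```

```text
plate [ 0.56540204  0.05541528 -0.01162445] -0.6660317918262652
[[-0.7  1. ]
 [-0.8 -0.6]
 [ 0.6  0.8]
 [ 1.  -1.1]]
plunger [0.63013523 0.06629399 0.09      ] bar right near corner top [0.67095754 0.00789656 0.032     ] vial [0.55547567 0.05276357 0.077     ] decoy [[0.44597778 0.07758651 0.056     ]]
button faces R,L? [0.65259192 0.02283375 0.02      ]
pred plunger from dock est 0.6321251062745235 0.06526963979499269
```

Request:
jog_arm([
  {"offset":[0,0,100],"roll":0,"hand":0},
  {"offset":[0,0,100],"roll":0,"hand":0},
  {"offset":[0,0,100],"roll":0,"hand":0},
  {"offset":[0,0,200],"roll":0,"hand":0},
  {"offset":[0,0,200],"roll":0,"hand":0},
  {"offset":[0,0,200],"roll":0,"hand":0},
  {"offset":[0,0,215],"roll":0,"hand":0},
  {"offset":[0,0,225],"roll":0,"hand":0},
  {"offset":[0,0,231],"roll":0,"hand":0},
  {"offset":[0,0,231],"roll":0,"hand":0},
  {"offset":[0,0,231],"roll":0,"hand":0},
])

```text
clock: 2.78
tool_pos: [0.4908, 0.0208, 0.0344]
orientation: [180.0, 0.0, 20.1]
force: [-1.1, 0.3, 0.6]
opening: 0.0006
```

Request:
jog_arm([
  {"offset":[2.8,1.0,0],"roll":0,"hand":0},
  {"offset":[5.6,2.1,0],"roll":0,"hand":0},
  {"offset":[8.5,3.1,0],"roll":0,"hand":0},
  {"offset":[9.9,3.6,0],"roll":0,"hand":0},
  {"offset":[11.3,4.1,0],"roll":0,"hand":0},
  {"offset":[12.2,4.4,0],"roll":0,"hand":0},
  {"offset":[13.2,4.8,0],"roll":0,"hand":0},
  {"offset":[14.1,5.1,0],"roll":0,"hand":0},
  {"offset":[15.0,5.5,0],"roll":0,"hand":0},
  {"offset":[16.0,5.8,0],"roll":0,"hand":0},
])

```text
clock: 3.62
tool_pos: [0.5078, 0.0203, 0.0341]
orientation: [180.0, 0.0, 20.0]
force: [0.4, 0.2, 0.1]
opening: 0.0003
```

Request:
jog_arm([
  {"offset":[0.9,0.3,0],"roll":0,"hand":0},
  {"offset":[1.9,0.7,0],"roll":0,"hand":0},
  {"offset":[2.8,1.0,0],"roll":0,"hand":0},
  {"offset":[3.8,1.4,0],"roll":0,"hand":0},
])

```text
clock: 3.95
tool_pos: [0.5119, 0.0203, 0.0342]
orientation: [180.0, -0.0, 20.0]
force: [0.6, 0.2, 0.8]
opening: 0.0003
```

```bash
python3 -c "
from h import *
s,o=wrist('w2');print(o['tool_pos'],o['force'])"
```

```text
[0.51192461 0.02030046 0.03416775] [0.60184598 0.22555778 0.75763623]
```

View pics/w2.png

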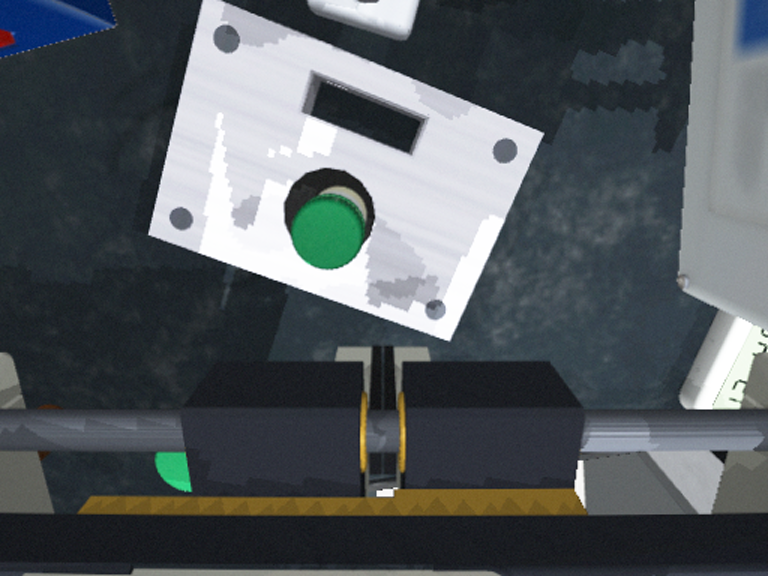

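The wrist view shows the front edge of the closed fingertips at (337–431, 346). The plate's near-right corner is at (450,341), so there is still a small gap. I'll work out how big it is.

Run:
```python
from h import *
s=dict(np.load("w2.npz")); k=2/3
f=lambda l:[((x+.5)*k-.5,(y+.5)*k-.5) for x,y in l]
P=ray(s,f([(204,-3),(544,132),(450,342),(149,236)]),.03)
print(P.round(4)); pl,r=fit([(45,65),(45,-65),(-45,-65),(-45,65)],P); print(pl,np.degrees(pl[2]),r.round(1).tolist())
t=np.radians(20); tc=np.array([.5119,.0203])
for z in(.023,.03,.06):
  q=(ray(s,f([(337,346),(431,346)]),z)[:,:2]-tc)@np.array([[np.cos(t),-np.sin(t)],[np.sin(t),np.cos(t)]]); print(z,(q*1000).round(1).tolist())
```

```text
[[ 0.6104  0.1211  0.03  ]
 [ 0.61   -0.009   0.03  ]
 [ 0.5191 -0.0085  0.03  ]
 [ 0.5207  0.1218  0.03  ]]
[ 0.5650378   0.05635244 -0.00746599] -0.42776957264492144 [[0.1, -0.1], [-0.5, 0.0], [0.5, 0.2], [-0.2, -0.2]]
0.023 [[-8.2, 19.5], [-8.2, -22.2]]
0.03 [[-4.9, 18.8], [-5.0, -21.5]]
0.06 [[8.9, 15.6], [8.8, -18.1]]
```

Request:
jog_arm([
  {"offset":[0.9,0.3,0],"roll":0,"hand":0},
  {"offset":[1.9,0.7,0],"roll":0,"hand":0},
  {"offset":[2.8,1.0,0],"roll":0,"hand":0},
  {"offset":[3.8,1.4,0],"roll":0,"hand":0},
])

```text
clock: 4.33
tool_pos: [0.516, 0.0203, 0.0342]
orientation: [180.0, -0.0, 20.0]
force: [-0.5, -0.6, -0.8]
opening: 0.0004
```

Request:
jog_arm([
  {"offset":[0.9,0.3,0],"roll":0,"hand":0},
  {"offset":[1.9,0.7,0],"roll":0,"hand":0},
  {"offset":[2.8,1.0,0],"roll":0,"hand":0},
])

```text
clock: 4.58
tool_pos: [0.519, 0.0203, 0.0342]
orientation: [-180.0, -0.0, 20.0]
force: [0.2, 0.3, 0.4]
opening: 0.0003
```

Request:
jog_arm([
  {"offset":[0.9,0.3,0],"roll":0,"hand":0},
  {"offset":[1.9,0.7,0],"roll":0,"hand":0},
  {"offset":[2.8,1.0,0],"roll":0,"hand":0},
])

```text
clock: 4.83
tool_pos: [0.522, 0.0203, 0.0342]
orientation: [-180.0, -0.0, 20.0]
force: [-0.0, 0.2, 0.8]
opening: 0.0008
```

```bash
python3 -c "
from h import *
s,o=wrist('w3');print(o['tool_pos'],o['force'])
c=s['img'][170:290,180:340,::-1]; cv2.imwrite('pics/w3c.png',cv2.resize(c,(800,600),interpolation=cv2.INTER_CUBIC))"
```

```text
[0.52195435 0.0203487  0.03417056] [-0.037694   0.2381333  0.847841 ]
```

View pics/w3c.png

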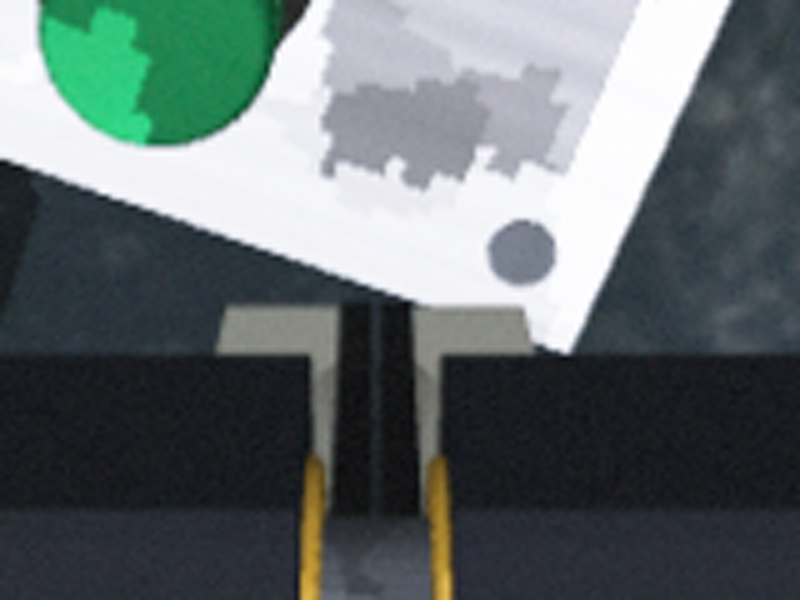

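The fingertip silhouette now overlaps the plate in the picture, but there is no contact force. So the tips may be riding above the plate. I'll back off, open the jaws a known amount to gauge the tip depth, and check in the scene camera too.

Request:
jog_arm([
  {"offset":[-10,0,0],"roll":0,"hand":0},
  {"offset":[-20,0,0],"roll":0,"hand":40},
  {"offset":[-20,0,0],"roll":0,"hand":40},
  {"offset":[-20,0,0],"roll":0,"hand":40},
  {"offset":[-20,0,0],"roll":0,"hand":40},
  {"offset":[-20,0,0],"roll":0,"hand":40},
])

```text
clock: 5.38
tool_pos: [0.5034, 0.0136, 0.0344]
orientation: [180.0, -0.0, 20.0]
force: [0.6, 0.2, 0.0]
opening: 0.0279
```

```bash
python3 -c "
from h import *
from plant import cams
s,o=wrist('w4');print(o['tool_pos'],o['force'],o['opening'])
q=cams.snapshot('scene');np.savez('s4.npz',**q)
a=cv2.resize(s['img'][170:330,130:380],(500,320)); b=cv2.resize(q['img'][150:250,200:340],(300,214))
b=cv2.copyMakeBorder(b,0,106,0,0,cv2.BORDER_CONSTANT)
cv2.imwrite('pics/w4c.png',cv2.hconcat([a,b])[:,:,::-1])"
```

```text
[0.50335201 0.01360032 0.03439842] [0.55105895 0.23022181 0.00891173] 0.027928804730788757
```

View pics/w4c.png

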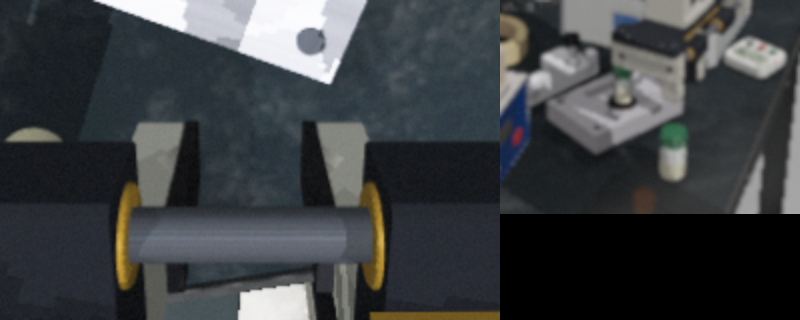

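Tip depth from the jaw opening comes out about 26 mm behind the TCP rather than 11 mm ahead of it. I'll check by projecting both candidate tip heights into the scene view.

Run:
```python
from h import *
q=dict(np.load("s4.npz")); T=np.linalg.inv(q["cam_to_world"]); t=np.radians(20)
f=np.array([np.cos(t),np.sin(t)]);l=np.array([-np.sin(t),np.cos(t)]);tc=np.array([.5034,.0136])
x0,y0,w,h=235,130,100,75; im=cv2.resize(q["img"][y0:y0+h,x0:x0+w,::-1],(800,600),interpolation=cv2.INTER_CUBIC)
for z,c in((.023,(0,0,255)),(.060,(255,255,0)),(.09,(0,255,255))):
    for a in(-9.5,9.5):
        for b in (-14-17,-14,14,14+17):
            p=np.r_[tc+(a*f+b*l)/1000,z]
            u=cv2.projectPoints(p.reshape(1,3),cv2.Rodrigues(T[:3,:3])[0],T[:3,3],q["K"],q["D"])[0].ravel()
            cv2.circle(im,tuple(int(v) for v in ((u-[x0,y0]+.5)*8)),3,c,-1)
cv2.imwrite("pics/s4c.png",im)
```

View pics/s4c.png

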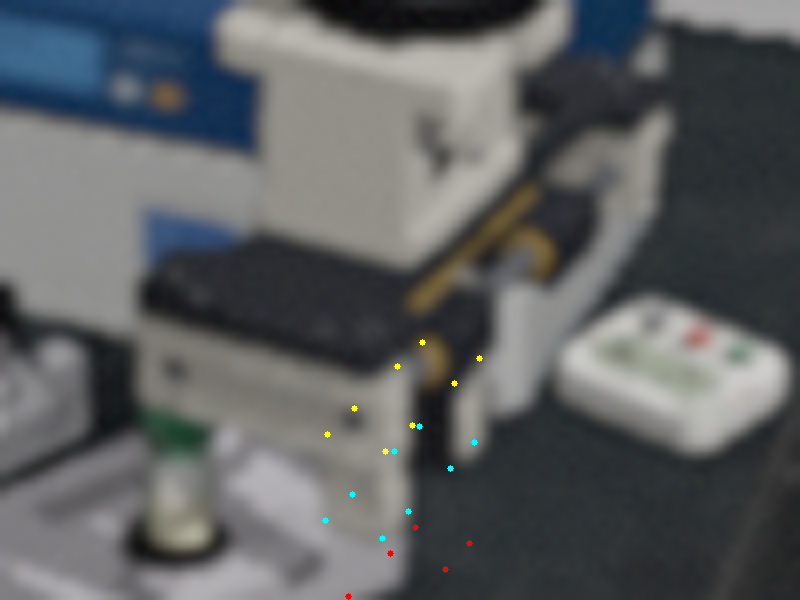

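The scene view agrees: the finger ends meet the cyan marks at z = 0.060, around (325,520)–(475,440). They do not reach the red marks at 0.023. So the tips really stand about 26 mm behind the reported TCP, and the brief's figure is wrong. Before lowering, I'll check where the gripper body's underside is, using its outline in this picture.

Run:
```python
from h import *
q=dict(np.load("s4.npz")); T=np.linalg.inv(q["cam_to_world"]); t=np.radians(20)
f=np.array([np.cos(t),np.sin(t)]);l=np.array([-np.sin(t),np.cos(t)]);tc=np.array([.5034,.0136])
def px(a,b,z):
    p=np.r_[tc+(a*f+b*l)/1000,z]
    u=cv2.projectPoints(p.reshape(1,3),cv2.Rodrigues(T[:3,:3])[0],T[:3,3],q["K"],q["D"])[0].ravel()
    return ((u-[235,130]+.5)*8).round().tolist()
for z in(.089,.107,.126,.145): print(z,[px(a,b,z) for a,b in((39,96),(-39,96),(-39,-96))],"left jaw back",[px(a,b,z) for a,b in((39,60),(-39,60))])
# wrist: depth cue: body box front edge row 362/768 and lateral scale between w2(closed) and w4(28mm)
```

```text
0.089 [[129.0, 514.0], [374.0, 591.0], [655.0, 294.0]] left jaw back [[191.0, 456.0], [432.0, 529.0]]
0.107 [[128.0, 460.0], [376.0, 536.0], [659.0, 243.0]] left jaw back [[192.0, 403.0], [435.0, 475.0]]
0.126 [[128.0, 402.0], [378.0, 476.0], [663.0, 188.0]] left jaw back [[192.0, 346.0], [437.0, 416.0]]
0.145 [[128.0, 343.0], [380.0, 416.0], [668.0, 133.0]] left jaw back [[192.0, 288.0], [440.0, 357.0]]
```

The body underside fits z ≈ 0.124, which is the tips' height plus the stated 66 mm. So both are consistently offset by 37 mm. I'll use tip height = reported z + 26 mm and work at z ≈ -0.004, which puts the tips at 22 mm and the body at 88 mm, above the 77 mm vial.

Request:
jog_arm([
  {"offset":[-5,-5,0],"roll":0,"hand":0},
  {"offset":[-10,-10,0],"roll":0,"hand":0},
  {"offset":[-10,-10,0],"roll":0,"hand":0},
  {"offset":[-10,-10,0],"roll":0,"hand":0},
  {"offset":[-10,-10,8],"roll":0,"hand":0},
  {"offset":[-10,-10,16],"roll":0,"hand":0},
  {"offset":[-10,-10,24],"roll":0,"hand":0},
  {"offset":[-10,-10,30],"roll":0,"hand":0},
  {"offset":[-10,-10,34],"roll":0,"hand":0},
  {"offset":[-10,-10,38],"roll":0,"hand":0},
  {"offset":[-10,-10,38],"roll":0,"hand":0},
])

```text
clock: 6.4
tool_pos: [0.4897, 0.0192, -0.0049]
orientation: [180.0, 0.1, 20.0]
force: [0.3, 0.0, 0.1]
opening: 0.0007
```

Request:
jog_arm([
  {"offset":[2.8,1.0,0],"roll":0,"hand":0},
  {"offset":[5.6,2.1,0],"roll":0,"hand":0},
  {"offset":[8.5,3.1,0],"roll":0,"hand":0},
  {"offset":[9.4,3.4,0],"roll":0,"hand":0},
  {"offset":[10.3,3.8,0],"roll":0,"hand":0},
  {"offset":[11.3,4.1,0],"roll":0,"hand":0},
  {"offset":[12.2,4.4,0],"roll":0,"hand":0},
  {"offset":[12.7,4.6,0],"roll":0,"hand":0},
])

```text
clock: 7.07
tool_pos: [0.5038, 0.0195, -0.0038]
orientation: [180.0, -0.0, 20.0]
force: [0.9, 0.6, 0.9]
opening: 0.0007
```

Request:
jog_arm([
  {"offset":[0.5,0.2,0],"roll":0,"hand":0},
  {"offset":[0.9,0.3,0],"roll":0,"hand":0},
  {"offset":[1.4,0.5,0],"roll":0,"hand":0},
  {"offset":[1.9,0.7,0],"roll":0,"hand":0},
])

```text
clock: 7.4
tool_pos: [0.5058, 0.0195, -0.0038]
orientation: [180.0, 0.0, 20.0]
force: [-0.4, -0.7, -0.0]
opening: 0.0007
```

Request:
jog_arm([
  {"offset":[0.5,0.2,0],"roll":0,"hand":0},
  {"offset":[0.9,0.3,0],"roll":0,"hand":0},
  {"offset":[1.4,0.5,0],"roll":0,"hand":0},
  {"offset":[1.9,0.7,0],"roll":0,"hand":0},
])

```text
clock: 7.73
tool_pos: [0.5066, 0.0192, -0.0041]
orientation: [-180.0, 0.1, 20.0]
force: [-6.1, 3.2, 3.3]
opening: 0.0003
```

Request:
jog_arm([
  {"offset":[0.5,0.4,0],"roll":0,"hand":0},
  {"offset":[1.0,0.9,0],"roll":0,"hand":0},
  {"offset":[1.4,1.3,0],"roll":0,"hand":0},
  {"offset":[1.9,1.7,0],"roll":0,"hand":0},
  {"offset":[2.4,2.2,0],"roll":0,"hand":0},
  {"offset":[2.9,2.6,0],"roll":0,"hand":0},
  {"offset":[3.4,3.0,0],"roll":0,"hand":0},
])

```text
clock: 8.32
tool_pos: [0.5087, 0.0173, -0.0044]
orientation: [-179.9, 0.3, 20.0]
force: [-11.9, 5.7, 7.0]
opening: 0.0005
```

Request:
jog_arm([
  {"offset":[0.5,0.4,-0.3],"roll":0,"hand":0},
  {"offset":[1.0,0.9,-0.6],"roll":0,"hand":0},
  {"offset":[1.4,1.3,-0.9],"roll":0,"hand":0},
  {"offset":[1.9,1.7,-1.0],"roll":0,"hand":0},
  {"offset":[2.4,2.2,-1.0],"roll":0,"hand":0},
  {"offset":[2.9,2.6,-1.0],"roll":0,"hand":0},
])

```text
clock: 8.82
tool_pos: [0.5117, 0.0154, -0.0041]
orientation: [-180.0, 0.4, 19.9]
force: [-9.9, 2.2, 1.6]
opening: 0.0004
```

Request:
jog_arm([
  {"offset":[0.5,0.4,0],"roll":0,"hand":0},
  {"offset":[1.0,0.8,0],"roll":0,"hand":0},
  {"offset":[1.5,1.2,-0.1],"roll":0,"hand":0},
  {"offset":[2.0,1.6,-0.1],"roll":0,"hand":0},
  {"offset":[2.5,2.0,-0.2],"roll":0,"hand":0},
  {"offset":[3.0,2.4,-0.2],"roll":0,"hand":0},
  {"offset":[3.5,2.8,-0.3],"roll":0,"hand":0},
  {"offset":[4.0,3.2,-0.3],"roll":0,"hand":0},
  {"offset":[4.5,3.6,-0.4],"roll":0,"hand":0},
  {"offset":[5.0,4.0,-0.4],"roll":0,"hand":0},
])

```text
clock: 9.65
tool_pos: [0.517, 0.0128, -0.004]
orientation: [-180.0, 0.5, 19.9]
force: [-10.2, 0.7, 0.8]
opening: 0.0003
```

```bash
cat > loc.py <<'E'
# fit plate outline (bright steel) in a wrist picture: optimise pose so that its projected edges sit on strong gradients
from h import *
import sys
def project(s,X):
    T=np.linalg.inv(s["cam_to_world"]); return cv2.projectPoints(np.array(X,float).reshape(-1,1,3),cv2.Rodrigues(T[:3,:3])[0],T[:3,3],s["K"],s["D"])[0].reshape(-1,2)
def locate(s,guess,ymax=225):
    g=cv2.GaussianBlur(cv2.cvtColor(s["img"],cv2.COLOR_RGB2GRAY).astype(np.float32),(0,0),.8)
    u=np.linspace(-1,1,41)*.93
    E=[(.045+0*u,.065*u),(-.045+0*u,.065*u),(.045*u,.065+0*u),(.045*u,-.065+0*u)]
    N=[(1,0),(-1,0),(0,1),(0,-1)]
    def score(v,full=False):
        c,si=np.cos(v[2]),np.sin(v[2]); tot=[]
        for (x,y),(nx,ny) in zip(E,N):
            val=[]
            for o in(-.0015,.0015):
                X=x+o*nx;Y=y+o*ny
                p=project(s,np.c_[v[0]+c*X-si*Y,v[1]+si*X+c*Y,np.full(len(X),.03)]).astype(np.float32)
                ok=(p[:,1]>2)&(p[:,1]<ymax)&(p[:,0]>2)&(p[:,0]<509)
                val.append(np.where(ok,cv2.remap(g,p[:,0].copy(),p[:,1].copy(),cv2.INTER_LINEAR).ravel(),np.nan))
            tot.append(np.clip(val[0]-val[1],-20,60))
        return -np.nanmean(np.concatenate(tot))
    from scipy.optimize import differential_evolution
    g0=np.array(guess,float); b=[(g0[0]-.015,g0[0]+.015),(g0[1]-.015,g0[1]+.015),(g0[2]-.15,g0[2]+.15)]
    r=differential_evolution(score,b,seed=1,maxiter=80,tol=1e-6); return r.x,-r.fun
DOCK=np.array([.604,.0635,.0745])
if __name__=="__main__":
    n=sys.argv[1]; guess=[float(a) for a in sys.argv[2:5]]; guess[2]=np.radians(guess[2])
    s,o=wrist(n) if len(sys.argv)<6 else (dict(np.load(n+".npz")),None)
    v,sc=locate(s,guess); r,a=rel(v,DOCK); print("plate",v.round(4),np.degrees(v[2]).round(2),"score",round(sc,1),"rel dock mm",r.round(1),"deg",round(a,2)); 
    if o: print(o["tool_pos"].round(4),o["force"].round(1))
E
python3 loc.py w2 .565 .056 -.4 x; python3 loc.py w5 .572 .055 6
```

```text
plate [ 0.5654  0.0571 -0.0007] -0.04 score 60.0 rel dock mm [-38.9  -3.5] deg -4.31
plate [0.5684 0.0556 0.1384] 7.93 score 60.0 rel dock mm [-36.1  -5.3] deg 3.66
[ 0.517   0.0128 -0.004 ] [-10.2   0.7   0.8]
```

```bash
sed -i 's/-20,60/-20,120/; s/(-.0015,.0015)/(-.0008,.0008)/' loc.py; python3 loc.py w2 .565 .056 -.4 x; python3 loc.py w5 .572 .055 6 x
```

```text
plate [ 0.5655  0.0565 -0.0147] -0.84 score 120.0 rel dock mm [-38.9  -4.1] deg -5.11
plate [0.569  0.0558 0.1162] 6.66 score 119.5 rel dock mm [-35.5  -5.1] deg 2.39
```

Request:
jog_arm([
  {"offset":[0.7,0.5,0],"roll":0,"hand":0},
  {"offset":[1.3,1.1,0],"roll":0,"hand":0},
  {"offset":[2.0,1.6,-0.1],"roll":0,"hand":0},
  {"offset":[2.7,2.1,-0.1],"roll":0,"hand":0},
  {"offset":[3.4,2.7,-0.1],"roll":0,"hand":0},
  {"offset":[4.1,3.2,-0.2],"roll":0,"hand":0},
  {"offset":[4.8,3.7,-0.2],"roll":0,"hand":0},
  {"offset":[5.5,4.2,-0.2],"roll":0,"hand":0},
  {"offset":[6.2,4.7,-0.3],"roll":0,"hand":0},
  {"offset":[6.9,5.2,-0.3],"roll":0,"hand":0},
  {"offset":[7.6,5.7,-0.3],"roll":0,"hand":0},
  {"offset":[8.3,6.2,-0.3],"roll":0,"hand":0},
])

```text
clock: 10.7
tool_pos: [0.5265, 0.0094, -0.0039]
orientation: [-180.0, 0.5, 19.9]
force: [-9.2, -3.1, -0.7]
opening: 0.0002
```

```bash
sed -i 's/np.clip(val\[0\]-val\[1\],-20,120)/val[0]-val[1]/' loc.py; python3 loc.py w5 .572 .055 6 x; python3 loc.py w6 .575 .055 13
```

```text
plate [0.5689 0.0561 0.1194] 6.84 score 159.5 rel dock mm [-35.5  -4.8] deg 2.58
plate [0.5725 0.0566 0.2254] 12.91 score 148.5 rel dock mm [-32.   -4.5] deg 8.64
[ 0.5265  0.0094 -0.0039] [-9.2 -3.1 -0.7]
```

Request:
jog_arm([
  {"offset":[0.6,0.5,0],"roll":-0.007,"hand":0},
  {"offset":[1.1,1.0,0],"roll":-0.014,"hand":0},
  {"offset":[1.7,1.4,0],"roll":-0.021,"hand":0},
  {"offset":[2.3,1.9,0],"roll":-0.028,"hand":0},
  {"offset":[2.8,2.4,0],"roll":-0.035,"hand":0},
  {"offset":[3.4,2.9,0],"roll":-0.042,"hand":0},
  {"offset":[4.0,3.4,0],"roll":-0.049,"hand":0},
  {"offset":[4.6,3.8,0],"roll":-0.056,"hand":0},
  {"offset":[5.1,4.3,0],"roll":-0.063,"hand":0},
])

```text
clock: 11.5
tool_pos: [0.5325, 0.007, -0.004]
orientation: [-179.9, 0.6, 23.5]
force: [-9.5, -3.5, 0.2]
opening: 0.0007
```

```bash
python3 loc.py w7 .575 .056 17
```

```text
plate [0.5748 0.0573 0.298 ] 17.08 score 129.5 rel dock mm [-29.6  -4. ] deg 12.81
[ 0.5325  0.007  -0.004 ] [-9.5 -3.5  0.2]
```

Request:
jog_arm([
  {"offset":[-20,-9,0],"roll":0,"hand":0},
  {"offset":[-40,-17.5,0],"roll":0,"hand":0},
  {"offset":[-34,-33,0],"roll":0.12,"hand":0},
  {"offset":[-27,-50,0],"roll":0.24,"hand":0},
  {"offset":[-19,-66,0],"roll":0.36,"hand":0},
  {"offset":[-13,-80,0],"roll":0.48,"hand":0},
  {"offset":[-13,-80,0],"roll":0.62,"hand":0},
  {"offset":[-11,-79.5,0],"roll":0.62,"hand":0},
  {"offset":[-9,-79,0],"roll":0.62,"hand":0},
])

```text
clock: 12.3
tool_pos: [0.4983, 0.078, -0.0021]
orientation: [-180.0, -0.0, -11.7]
force: [-0.8, 0.2, 0.1]
opening: 0.0006
```

Request:
jog_arm([
  {"offset":[0.7,-0.4,0.5],"roll":0,"hand":0},
  {"offset":[1.4,-0.8,1.0],"roll":0,"hand":0},
  {"offset":[2.1,-1.1,1.5],"roll":0,"hand":0},
  {"offset":[2.8,-1.5,1.5],"roll":0,"hand":0},
  {"offset":[3.5,-1.9,1.5],"roll":0,"hand":0},
  {"offset":[4.2,-2.3,1.5],"roll":0,"hand":0},
])

```text
clock: 12.8
tool_pos: [0.5026, 0.0791, -0.0037]
orientation: [180.0, 0.0, -11.9]
force: [-0.2, 0.0, -0.6]
opening: 0.0003
```

Request:
jog_arm([
  {"offset":[0.7,-0.4,0],"roll":0,"hand":0},
  {"offset":[1.4,-0.8,0],"roll":0,"hand":0},
  {"offset":[2.1,-1.1,-0.2],"roll":0,"hand":0},
  {"offset":[2.6,-1.7,-0.4],"roll":0,"hand":0},
  {"offset":[3.1,-2.3,-0.6],"roll":0,"hand":0},
  {"offset":[3.6,-2.9,-0.8],"roll":0,"hand":0},
])

```text
clock: 13.3
tool_pos: [0.5053, 0.0804, -0.0033]
orientation: [179.9, 0.1, -11.9]
force: [-3.3, -4.4, -1.6]
opening: 0.0001
```

Request:
jog_arm([
  {"offset":[0.5,-0.7,0],"roll":0,"hand":0},
  {"offset":[1.1,-1.4,0],"roll":0,"hand":0},
  {"offset":[1.6,-2.1,0],"roll":0,"hand":0},
  {"offset":[2.2,-2.8,-0.1],"roll":0,"hand":0},
  {"offset":[2.7,-3.5,-0.2],"roll":0,"hand":0},
  {"offset":[3.3,-4.2,-0.2],"roll":0,"hand":0},
  {"offset":[3.9,-4.8,-0.3],"roll":0,"hand":0},
  {"offset":[4.5,-5.5,-0.3],"roll":0,"hand":0},
])

```text
clock: 13.97
tool_pos: [0.5077, 0.0831, -0.0037]
orientation: [179.7, 0.4, -12.0]
force: [-11.2, -6.0, 5.7]
opening: -0.0002
```

Request:
jog_arm([
  {"offset":[0.6,-0.7,-0.4],"roll":0,"hand":0},
  {"offset":[1.2,-1.4,-0.8],"roll":0,"hand":0},
  {"offset":[1.8,-2.0,-1.0],"roll":0,"hand":0},
  {"offset":[2.4,-2.7,-1.1],"roll":0,"hand":0},
  {"offset":[3.0,-3.4,-1.1],"roll":0,"hand":0},
  {"offset":[3.6,-4.1,-1.2],"roll":0,"hand":0},
  {"offset":[4.2,-4.8,-1.2],"roll":0,"hand":0},
  {"offset":[4.8,-5.4,-1.2],"roll":0,"hand":0},
  {"offset":[5.4,-6.1,-1.3],"roll":0,"hand":0},
  {"offset":[6.0,-6.8,-1.3],"roll":0,"hand":0},
])

```text
clock: 14.8
tool_pos: [0.5157, 0.0897, -0.0029]
orientation: [179.8, 0.3, -12.0]
force: [-7.1, -0.5, -5.4]
opening: 0.0004
```

```bash
python3 loc.py w8 .578 .057 12
```

```text
plate [0.5793 0.0587 0.1512] 8.66 score 138.6 rel dock mm [-25.  -3.] deg 4.4
[ 0.5157  0.0897 -0.0029] [-7.1 -0.5 -5.4]
```

Request:
jog_arm([
  {"offset":[0.7,-0.8,0.2],"roll":0,"hand":0},
  {"offset":[1.3,-1.5,0.4],"roll":0,"hand":0},
  {"offset":[2.0,-2.3,0.5],"roll":0,"hand":0},
  {"offset":[2.6,-3.0,0.5],"roll":0,"hand":0},
  {"offset":[3.3,-3.8,0.5],"roll":0,"hand":0},
  {"offset":[4.0,-4.5,0.5],"roll":0,"hand":0},
  {"offset":[4.7,-5.2,0.5],"roll":0,"hand":0},
  {"offset":[5.4,-5.9,0.5],"roll":0,"hand":0},
  {"offset":[6.1,-6.6,0.5],"roll":0,"hand":0},
  {"offset":[6.9,-7.3,0.5],"roll":0,"hand":0},
  {"offset":[7.6,-8.0,0.5],"roll":0,"hand":0},
  {"offset":[8.3,-8.6,0.5],"roll":0,"hand":0},
  {"offset":[9.1,-9.3,0.5],"roll":0,"hand":0},
  {"offset":[9.9,-9.9,0.5],"roll":0,"hand":0},
  {"offset":[10.6,-10.6,0.5],"roll":0,"hand":0},
])

```text
clock: 16.1
tool_pos: [0.5279, 0.0978, -0.0033]
orientation: [179.8, 0.4, -12.0]
force: [-10.8, -1.8, -0.9]
opening: 0.0002
```

```bash
python3 loc.py w9 .584 .058 0
```

```text
plate [ 0.5844  0.0591 -0.0035] -0.2 score 146.4 rel dock mm [-19.9  -2.9] deg -4.47
[ 0.5279  0.0978 -0.0033] [-10.8  -1.8  -0.9]
```

Request:
jog_arm([
  {"offset":[0.8,-0.6,0],"roll":0,"hand":0},
  {"offset":[1.6,-1.2,0],"roll":0,"hand":0},
  {"offset":[2.3,-1.9,0],"roll":0,"hand":0},
  {"offset":[3.1,-2.5,0],"roll":0,"hand":0},
  {"offset":[3.9,-3.1,0],"roll":0,"hand":0},
  {"offset":[4.7,-3.7,0],"roll":0,"hand":0},
  {"offset":[5.5,-4.3,0],"roll":0,"hand":0},
  {"offset":[6.3,-4.9,0],"roll":0,"hand":0},
  {"offset":[7.1,-5.4,0],"roll":0,"hand":0},
  {"offset":[7.9,-6.0,0],"roll":0,"hand":0},
  {"offset":[8.7,-6.5,0],"roll":0,"hand":0},
])

```text
clock: 17.07
tool_pos: [0.528, 0.0975, -0.0041]
orientation: [179.2, 1.2, -12.0]
force: [-44.5, -8.4, 27.5]
opening: 0.0006
```

```bash
python3 loc.py w10 .588 .06 -7
```

```text
plate [ 0.5845  0.0591 -0.0056] -0.32 score 142.9 rel dock mm [-19.8  -2.9] deg -4.59
[ 0.528   0.0975 -0.0041] [-44.5  -8.4  27.5]
```

The push stalled at 44 N while the plate stayed put. The gripper body's left front corner has most likely met the shaker box at the left. I'll back off at once along the way I came.

Request:
jog_arm([
  {"offset":[-6,4,0],"roll":0,"hand":0},
  {"offset":[-12,8,0],"roll":0,"hand":0},
  {"offset":[-20,10,0],"roll":0,"hand":0},
  {"offset":[-25,10,0],"roll":0,"hand":0},
])

```text
clock: 17.45
tool_pos: [0.5154, 0.0996, -0.0014]
orientation: [-179.9, -0.1, -11.9]
force: [-0.3, 1.0, 0.1]
opening: 0.0005
```

Run:
```python
from h import *
from loc import project
t=dict(np.load("top0.npz"));w=dict(np.load("w1.npz"))
def tri(a,b,c1=t,c2=w):
    l=[]
    for c,p in((c1,a),(c2,b)):
        q=ray(c,[p],-.001)[0]; o=c["cam_to_world"][:3,3]; l.append((o,(q-o)/np.linalg.norm(q-o)))
    (o1,d1),(o2,d2)=l
    k=np.linalg.lstsq(np.c_[d1,-d2],o2-o1,rcond=None)[0]; a,b=o1+k[0]*d1,o2+k[1]*d2
    return ((a+b)/2).round(3),round(np.linalg.norm(a-b)*1000,1)
print("corner",tri((228,162),(171,41)))
for z in (0,.05,.1): print(z,"top corner",ray(t,[(228,162),(205,176)],z)[:,:2].round(3).tolist(),"w1 corner, white rim corner, front-left pt",ray(w,[(171,41),(157,24),(0,75.5)],z)[:,:2].round(3).tolist())
im=cv2.hconcat([cv2.resize(np.load("scene0.npz")["img"][150:270,80:240],(400,300),interpolation=cv2.INTER_CUBIC),cv2.resize(np.load("w9.npz")["img"][0:300,0:400],(400,300),interpolation=cv2.INTER_AREA)])
cv2.imwrite("pics/sh.png",im[:,:,::-1])
```

```text
corner (array([0.591, 0.157, 0.029]), np.float64(3.6))
0 top corner [[0.598, 0.159], [0.556, 0.226]] w1 corner, white rim corner, front-left pt [[0.591, 0.164], [0.605, 0.187], [0.474, 0.372]]
0.05 top corner [[0.589, 0.157], [0.548, 0.221]] w1 corner, white rim corner, front-left pt [[0.589, 0.151], [0.6, 0.17], [0.485, 0.335]]
0.1 top corner [[0.579, 0.155], [0.54, 0.216]] w1 corner, white rim corner, front-left pt [[0.586, 0.137], [0.596, 0.154], [0.495, 0.298]]
```

View pics/sh.png

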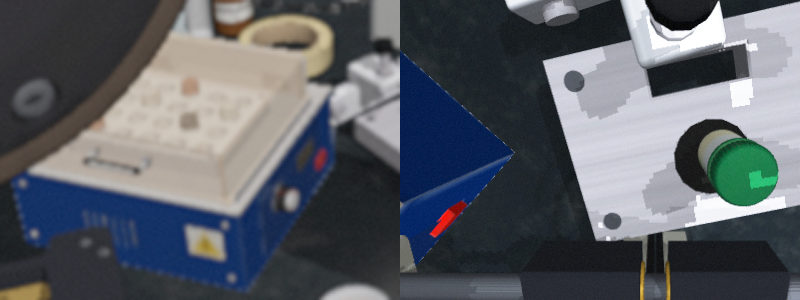

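The shaker's near corner is at about (0.591, 0.157), with its front edge running back to the left. The yawed gripper body reached into it. For left pushes I'll yaw the tool the other way, to about +26°, leading with the inner finger corner so the body's left end stays back. First I'll check the instrument on the right for the right pushes.

Run:
```python
from h import *
w=dict(np.load("w1.npz"))
for z in(0,.09): print(z,ray(w,[(357,127),(352,0),(380,133)],z)[:,:2].round(3).tolist())
import math
def body(tcp,yaw):
    t=math.radians(yaw);f=np.array([math.cos(t),math.sin(t)]);l=np.array([-f[1],f[0]])
    return [(np.array(tcp)+(a*f+b*l)/1000).round(3).tolist() for a,b in((39,96),(39,-96),(9.5,-21))]
print("left final",body((.537,.1277),26)); print("right final",body((.545,.025),26)); print("right final",body((.5455,.026),20))
```

```text
0 [[0.572, -0.11], [0.713, -0.037], [0.575, -0.144]]
0.09 [[0.571, -0.079], [0.684, -0.021], [0.574, -0.106]]
left final [[0.53, 0.231], [0.614, 0.059], [0.555, 0.113]]
right final [[0.538, 0.128], [0.622, -0.044], [0.563, 0.01]]
right final [[0.549, 0.13], [0.615, -0.051], [0.562, 0.01]]
```

Request:
jog_arm([
  {"offset":[-14.5,3,0],"roll":0,"hand":0},
  {"offset":[-11,20,0],"roll":-0.12,"hand":0},
  {"offset":[-7,40,1],"roll":-0.24,"hand":0},
  {"offset":[-3,60,2],"roll":-0.36,"hand":0},
  {"offset":[1,78,2],"roll":-0.48,"hand":0},
  {"offset":[1,78,2],"roll":-0.6,"hand":0},
  {"offset":[1,78,2],"roll":-0.628,"hand":0},
  {"offset":[8,77,2],"roll":-0.628,"hand":0},
  {"offset":[12,76,2],"roll":-0.628,"hand":0},
  {"offset":[14,75.5,2],"roll":-0.628,"hand":0},
])

```text
clock: 18.28
tool_pos: [0.5151, 0.0232, -0.0034]
orientation: [180.0, -0.1, 24.0]
force: [-0.3, -0.2, 0.5]
opening: 0.0006
```

Request:
jog_arm([
  {"offset":[1.4,0.6,0],"roll":0,"hand":0},
  {"offset":[2.7,1.2,0],"roll":0,"hand":0},
  {"offset":[3.7,1.6,0],"roll":0,"hand":0},
  {"offset":[4.6,2.0,0],"roll":0,"hand":0},
  {"offset":[5.5,2.4,0],"roll":0,"hand":0},
  {"offset":[6.0,2.8,0],"roll":0,"hand":0},
  {"offset":[6.5,3.3,-0.1],"roll":0,"hand":0},
  {"offset":[6.9,3.9,-0.3],"roll":0,"hand":0},
  {"offset":[7.3,4.4,-0.4],"roll":0,"hand":0},
  {"offset":[7.7,5.0,-0.5],"roll":0,"hand":0},
])

```text
clock: 19.12
tool_pos: [0.5226, 0.021, -0.0032]
orientation: [-180.0, -0.0, 24.1]
force: [-0.2, -0.0, -0.6]
opening: 0.0006
```

Request:
jog_arm([
  {"offset":[0.6,0.4,0.2],"roll":0,"hand":0},
  {"offset":[1.2,0.8,0.2],"roll":0,"hand":0},
  {"offset":[1.7,1.3,0],"roll":0,"hand":0},
  {"offset":[2.2,1.9,-0.2],"roll":0,"hand":0},
  {"offset":[2.7,2.5,-0.4],"roll":0,"hand":0},
  {"offset":[3.2,3.1,-0.6],"roll":0,"hand":0},
  {"offset":[3.7,3.7,-0.7],"roll":0,"hand":0},
  {"offset":[4.2,4.3,-0.8],"roll":0,"hand":0},
])

```text
clock: 19.78
tool_pos: [0.526, 0.0188, -0.0031]
orientation: [-179.9, 0.2, 24.0]
force: [-7.1, 5.1, -0.1]
opening: 0.0003
```

Request:
jog_arm([
  {"offset":[0.6,0.8,0],"roll":0,"hand":0},
  {"offset":[1.2,1.6,0],"roll":0,"hand":0},
  {"offset":[1.8,2.4,-0.1],"roll":0,"hand":0},
  {"offset":[2.4,3.2,-0.2],"roll":0,"hand":0},
  {"offset":[3.0,4.0,-0.2],"roll":0,"hand":0},
  {"offset":[3.6,4.7,-0.3],"roll":0,"hand":0},
  {"offset":[4.3,5.5,-0.3],"roll":0,"hand":0},
  {"offset":[4.9,6.3,-0.3],"roll":0,"hand":0},
  {"offset":[5.6,7.0,-0.3],"roll":0,"hand":0},
  {"offset":[6.2,7.8,-0.3],"roll":0,"hand":0},
  {"offset":[6.9,8.5,-0.3],"roll":0,"hand":0},
  {"offset":[7.6,9.2,-0.3],"roll":0,"hand":0},
])

```text
clock: 20.78
tool_pos: [0.5351, 0.0128, -0.0032]
orientation: [-179.9, 0.4, 24.0]
force: [-10.0, 3.4, 3.3]
opening: 0.0002
```

```bash
python3 loc.py w11 .588 .059 6
```

```text
plate [0.5873 0.0579 0.1242] 7.11 score 145.5 rel dock mm [-17.1  -4.3] deg 2.85
[ 0.5351  0.0128 -0.0032] [-10.    3.4   3.3]
```

Request:
jog_arm([
  {"offset":[0.7,0.7,0],"roll":0,"hand":0},
  {"offset":[1.4,1.4,-0.2],"roll":0,"hand":0},
  {"offset":[2.1,2.1,-0.4],"roll":0,"hand":0},
  {"offset":[2.8,2.8,-0.5],"roll":0,"hand":0},
  {"offset":[3.5,3.5,-0.5],"roll":0,"hand":0},
  {"offset":[4.3,4.1,-0.5],"roll":0,"hand":0},
  {"offset":[5.0,4.8,-0.5],"roll":0,"hand":0},
  {"offset":[5.7,5.5,-0.6],"roll":0,"hand":0},
  {"offset":[6.5,6.1,-0.6],"roll":0,"hand":0},
  {"offset":[7.2,6.8,-0.6],"roll":0,"hand":0},
  {"offset":[8.0,7.4,-0.6],"roll":0,"hand":0},
  {"offset":[8.8,8.0,-0.6],"roll":0,"hand":0},
  {"offset":[9.6,8.6,-0.6],"roll":0,"hand":0},
])

```text
clock: 21.92
tool_pos: [0.5463, 0.0081, -0.0031]
orientation: [-179.9, 0.5, 24.0]
force: [-8.9, -0.4, 1.1]
opening: 0.0003
```

```bash
python3 loc.py w12 .591 .059 14
```

```text
plate [0.5818 0.0553 0.2532] 14.5 score 94.1 rel dock mm [-22.7  -6.5] deg 10.24
[ 0.5463  0.0081 -0.0031] [-8.9 -0.4  1.1]
```

```bash
sed -i 's/v,sc=locate(s,guess)/v,sc=max((locate(s,guess,y) for y in (228,)),key=lambda r:r[1])/; s/maxiter=80/maxiter=150,popsize=30/' loc.py; sed -i 's/tot.append(val\[0\]-val\[1\])/tot.append(np.clip(val[0]-val[1],-10,150))/' loc.py; python3 loc.py w12 .591 .059 16 x;python3 loc.py w12 .597 .062 16 x;python3 loc.py w11 .588 .059 6 x
```

```text
plate [0.591  0.0576 0.2553] 14.63 score 126.6 rel dock mm [-13.4  -4.9] deg 10.36
plate [0.591  0.0576 0.2551] 14.62 score 126.6 rel dock mm [-13.4  -4.9] deg 10.35
plate [0.5873 0.0577 0.1215] 6.96 score 132.0 rel dock mm [-17.1  -4.5] deg 2.69
```

View pics/w12.png

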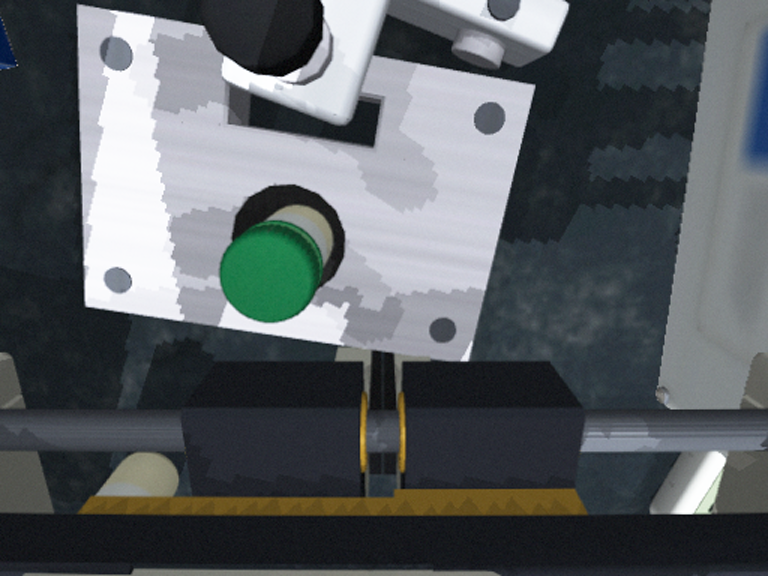

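Plate rel. dock is now (-13.4, -4.9) mm at +10.4°. The picture shows the vial upright at (285,240), the plunger up at (265,30) and the right stop button at (478,47), close to the plate's far edge. I'll keep creeping the right end gently onto its button.

Request:
jog_arm([
  {"offset":[0.7,0.5,0],"roll":0,"hand":0},
  {"offset":[1.4,1.0,0],"roll":0,"hand":0},
  {"offset":[2.2,1.6,0],"roll":0,"hand":0},
  {"offset":[2.9,2.1,0],"roll":0,"hand":0},
  {"offset":[3.5,2.5,-0.1],"roll":0,"hand":0},
  {"offset":[4.0,2.9,-0.1],"roll":0,"hand":0},
])

```text
clock: 22.47
tool_pos: [0.5508, 0.0068, -0.003]
orientation: [-179.9, 0.5, 24.0]
force: [-11.1, -0.2, 1.7]
opening: 0.0007
```

```bash
python3 loc.py w13 .593 .058 17
```

```text
plate [0.5925 0.0578 0.3069] 17.58 score 122.1 rel dock mm [-11.9  -4.8] deg 13.32
[ 0.5508  0.0068 -0.003 ] [-11.1  -0.2   1.7]
```

Request:
jog_arm([
  {"offset":[-20,-9,0],"roll":0,"hand":0},
  {"offset":[-41,-18,0],"roll":0,"hand":0},
  {"offset":[-32,-44,0],"roll":-0.02,"hand":0},
  {"offset":[-20,-72,0],"roll":-0.035,"hand":0},
  {"offset":[-10,-98,0],"roll":-0.035,"hand":0},
  {"offset":[-5,-111,0],"roll":-0.035,"hand":0},
  {"offset":[-5,-111,0.5],"roll":-0.035,"hand":0},
  {"offset":[-5,-111,1],"roll":-0.035,"hand":0},
])

```text
clock: 23.18
tool_pos: [0.5063, 0.1087, -0.0023]
orientation: [180.0, -0.0, 26.2]
force: [-0.1, -0.1, -0.0]
opening: 0.0005
```

Request:
jog_arm([
  {"offset":[1.6,0.2,0.4],"roll":0,"hand":0},
  {"offset":[3.2,0.5,0.8],"roll":0,"hand":0},
  {"offset":[4.8,0.7,1.2],"roll":0,"hand":0},
  {"offset":[5.8,0.9,1.2],"roll":0,"hand":0},
  {"offset":[6.8,1.0,1.2],"roll":0,"hand":0},
  {"offset":[7.6,0.9,1.2],"roll":0,"hand":0},
  {"offset":[8.3,0.7,1.1],"roll":0,"hand":0},
  {"offset":[9.0,0.5,1.0],"roll":0,"hand":0},
  {"offset":[9.7,0.3,0.9],"roll":0,"hand":0},
])

```text
clock: 23.93
tool_pos: [0.515, 0.1119, -0.0033]
orientation: [180.0, -0.0, 26.1]
force: [0.0, 0.1, 0.2]
opening: 0.0003
```

Request:
jog_arm([
  {"offset":[0.8,-0.1,0],"roll":0,"hand":0},
  {"offset":[1.5,-0.2,0],"roll":0,"hand":0},
  {"offset":[2.3,-0.4,-0.1],"roll":0,"hand":0},
  {"offset":[3.0,-0.6,-0.2],"roll":0,"hand":0},
  {"offset":[3.7,-0.8,-0.3],"roll":0,"hand":0},
  {"offset":[4.4,-1.0,-0.4],"roll":0,"hand":0},
])

```text
clock: 24.43
tool_pos: [0.5166, 0.1134, -0.0034]
orientation: [180.0, 0.2, 26.0]
force: [-4.0, -5.1, 2.5]
opening: 0.0005
```

Request:
jog_arm([
  {"offset":[0.9,-0.2,-0.2],"roll":0,"hand":0},
  {"offset":[1.7,-0.5,-0.4],"roll":0,"hand":0},
  {"offset":[2.6,-0.7,-0.6],"roll":0,"hand":0},
  {"offset":[3.5,-0.8,-0.7],"roll":0,"hand":0},
  {"offset":[4.4,-0.9,-0.8],"roll":0,"hand":0},
  {"offset":[5.3,-1.0,-0.9],"roll":0,"hand":0},
  {"offset":[6.2,-1.1,-1.0],"roll":0,"hand":0},
  {"offset":[7.1,-1.2,-1.0],"roll":0,"hand":0},
  {"offset":[8.0,-1.2,-1.0],"roll":0,"hand":0},
  {"offset":[8.9,-1.2,-1.0],"roll":0,"hand":0},
])

```text
clock: 25.27
tool_pos: [0.5217, 0.1178, -0.0034]
orientation: [-180.0, 0.5, 26.0]
force: [-12.0, -0.4, 3.2]
opening: 0.0007
```

```bash
python3 loc.py w14 .595 .059 13
```

```text
plate [0.594  0.0583 0.237 ] 13.58 score 91.3 rel dock mm [-10.4  -4.4] deg 9.31
[ 0.5217  0.1178 -0.0034] [-12.   -0.4   3.2]
```

Request:
jog_arm([
  {"offset":[1.0,-0.2,-0.1],"roll":0,"hand":0},
  {"offset":[2.0,-0.3,-0.2],"roll":0,"hand":0},
  {"offset":[3.0,-0.5,-0.4],"roll":0,"hand":0},
  {"offset":[4.0,-0.6,-0.5],"roll":0,"hand":0},
  {"offset":[5.0,-0.8,-0.5],"roll":0,"hand":0},
  {"offset":[6.0,-0.9,-0.5],"roll":0,"hand":0},
  {"offset":[7.0,-1.0,-0.5],"roll":0,"hand":0},
  {"offset":[8.0,-1.1,-0.5],"roll":0,"hand":0},
  {"offset":[9.0,-1.2,-0.5],"roll":0,"hand":0},
  {"offset":[10.0,-1.2,-0.5],"roll":0,"hand":0},
])

```text
clock: 26.15
tool_pos: [0.5308, 0.1239, -0.003]
orientation: [-180.0, 0.4, 26.0]
force: [-8.1, 0.2, -2.3]
opening: 0.0003
```

```bash
python3 loc.py w15 .598 .06 8
```

```text
plate [0.5976 0.0584 0.1278] 7.32 score 90.2 rel dock mm [-6.7 -4.6] deg 3.05
[ 0.5308  0.1239 -0.003 ] [-8.1  0.2 -2.3]
```

Request:
jog_arm([
  {"offset":[0.9,-0.1,0.1],"roll":0,"hand":0},
  {"offset":[1.8,-0.1,0.2],"roll":0,"hand":0},
  {"offset":[2.7,-0.1,0.2],"roll":0,"hand":0},
  {"offset":[3.6,-0.1,0.2],"roll":0,"hand":0},
  {"offset":[4.5,0,0.2],"roll":0,"hand":0},
  {"offset":[5.4,0,0.2],"roll":0,"hand":0},
  {"offset":[6.2,0.1,0.2],"roll":0,"hand":0},
])

```text
clock: 26.78
tool_pos: [0.5363, 0.1268, -0.0032]
orientation: [-179.9, 0.4, 26.0]
force: [-9.3, 2.3, -1.1]
opening: 0.0005
```

```bash
python3 loc.py w16 .600 .06 4
```

```text
plate [0.5994 0.0582 0.0638] 3.65 score 86.5 rel dock mm [-5. -5.] deg -0.61
[ 0.5363  0.1268 -0.0032] [-9.3  2.3 -1.1]
```

Request:
jog_arm([
  {"offset":[0.7,0,0],"roll":0,"hand":0},
  {"offset":[1.4,0,0],"roll":0,"hand":0},
  {"offset":[2.1,0.1,0],"roll":0,"hand":0},
  {"offset":[2.8,0.1,0],"roll":0,"hand":0},
  {"offset":[3.4,0.2,0],"roll":0,"hand":0},
])

```text
clock: 27.25
tool_pos: [0.5396, 0.1282, -0.0031]
orientation: [-179.9, 0.4, 26.0]
force: [-9.4, 1.0, -1.3]
opening: 0.0006
```

Request:
jog_arm([
  {"offset":[0.6,0,0],"roll":0,"hand":0},
  {"offset":[1.2,0,0],"roll":0,"hand":0},
  {"offset":[1.8,0.1,0],"roll":0,"hand":0},
])

```text
clock: 27.5
tool_pos: [0.5412, 0.1289, -0.0031]
orientation: [-179.9, 0.4, 26.0]
force: [-11.9, 1.3, -0.1]
opening: 0.0006
```

```bash
python3 loc.py w17 .601 .06 1
```

```text
plate [0.6013 0.0578 0.0146] 0.83 score 78.2 rel dock mm [-3.1 -5.4] deg -3.43
[ 0.5412  0.1289 -0.0031] [-11.9   1.3  -0.1]
```

Request:
jog_arm([
  {"offset":[-11,-5,0],"roll":0,"hand":0},
  {"offset":[-22,-11,0],"roll":0,"hand":0},
  {"offset":[-35,15,0],"roll":0,"hand":0},
  {"offset":[-50,42,0],"roll":0,"hand":0},
  {"offset":[-62,66,0],"roll":0,"hand":0},
  {"offset":[-73,86,0],"roll":0,"hand":0},
  {"offset":[-66,89,0],"roll":0,"hand":0},
  {"offset":[-62,91,0],"roll":0,"hand":0},
  {"offset":[-59.5,92.5,0],"roll":0,"hand":0},
])

```text
clock: 28.3
tool_pos: [0.5334, 0.021, -0.0013]
orientation: [180.0, -0.1, 26.1]
force: [0.3, -0.3, 0.4]
opening: 0.0004
```

Request:
jog_arm([
  {"offset":[1.3,0.6,0.7],"roll":0,"hand":0},
  {"offset":[2.5,1.2,1.4],"roll":0,"hand":0},
  {"offset":[3.4,1.7,2.0],"roll":0,"hand":0},
  {"offset":[4.3,2.1,2.0],"roll":0,"hand":0},
  {"offset":[5.0,2.6,1.9],"roll":0,"hand":0},
  {"offset":[5.6,3.1,1.8],"roll":0,"hand":0},
  {"offset":[6.2,3.6,1.6],"roll":0,"hand":0},
  {"offset":[6.7,4.1,1.4],"roll":0,"hand":0},
])

```text
clock: 28.97
tool_pos: [0.5399, 0.0199, -0.003]
orientation: [-180.0, -0.0, 26.1]
force: [-0.4, 0.1, -0.4]
opening: 0.0006
```

Request:
jog_arm([
  {"offset":[0.6,0.5,0],"roll":0,"hand":0},
  {"offset":[1.2,1.0,0],"roll":0,"hand":0},
  {"offset":[1.8,1.5,-0.2],"roll":0,"hand":0},
  {"offset":[2.4,2.0,-0.4],"roll":0,"hand":0},
  {"offset":[3.0,2.6,-0.6],"roll":0,"hand":0},
])

```text
clock: 29.38
tool_pos: [0.5426, 0.0188, -0.0028]
orientation: [-180.0, 0.1, 26.0]
force: [-3.9, 3.5, 0.3]
opening: 0.0006
```

Request:
jog_arm([
  {"offset":[0.5,0.5,-0.1],"roll":0,"hand":0},
  {"offset":[1.1,1.1,-0.2],"roll":0,"hand":0},
  {"offset":[1.6,1.6,-0.3],"roll":0,"hand":0},
  {"offset":[2.2,2.2,-0.4],"roll":0,"hand":0},
])

```text
clock: 29.72
tool_pos: [0.5439, 0.0177, -0.0029]
orientation: [-179.9, 0.2, 26.0]
force: [-8.4, 4.1, 1.6]
opening: 0.0001
```

Request:
jog_arm([
  {"offset":[0.5,0.5,-0.1],"roll":0,"hand":0},
  {"offset":[1.1,1.1,-0.2],"roll":0,"hand":0},
  {"offset":[1.6,1.6,-0.2],"roll":0,"hand":0},
  {"offset":[2.2,2.2,-0.3],"roll":0,"hand":0},
  {"offset":[2.7,2.7,-0.3],"roll":0,"hand":0},
])

```text
clock: 30.13
tool_pos: [0.5466, 0.016, -0.0029]
orientation: [-179.9, 0.3, 26.0]
force: [-9.2, 2.8, 2.1]
opening: 0.0005
```

```bash
python3 loc.py w18 .602 .058 3
```

```text
plate [0.6023 0.0573 0.0645] 3.69 score 132.2 rel dock mm [-2.1 -6.1] deg -0.58
[ 0.5466  0.016  -0.0029] [-9.2  2.8  2.1]
```

Request:
jog_arm([
  {"offset":[0.5,0.5,0],"roll":0,"hand":0},
  {"offset":[1.0,0.9,-0.1],"roll":0,"hand":0},
  {"offset":[1.5,1.3,-0.1],"roll":0,"hand":0},
])

```text
clock: 30.43
tool_pos: [0.548, 0.0152, -0.0029]
orientation: [-179.9, 0.4, 26.0]
force: [-10.3, 1.7, 2.9]
opening: 0.0005
```

Request:
jog_arm([
  {"offset":[0.5,0.4,0],"roll":0,"hand":0},
  {"offset":[1.0,0.7,0],"roll":0,"hand":0},
  {"offset":[1.4,1.0,0],"roll":0,"hand":0},
])

```text
clock: 30.68
tool_pos: [0.5492, 0.0146, -0.003]
orientation: [-179.9, 0.5, 26.0]
force: [-11.5, 0.3, 4.1]
opening: 0.0001
```

```bash
python3 loc.py w19 .603 .058 5
```

```text
plate [0.6032 0.0572 0.0981] 5.62 score 124.7 rel dock mm [-1.3 -6.2] deg 1.35
[ 0.5492  0.0146 -0.003 ] [-11.5   0.3   4.1]
```

Request:
jog_arm([
  {"offset":[0.4,0.3,-0.3],"roll":0,"hand":0},
  {"offset":[0.8,0.5,-0.4],"roll":0,"hand":0},
])

```text
clock: 30.9
tool_pos: [0.5494, 0.0144, -0.0029]
orientation: [-179.9, 0.5, 26.0]
force: [-13.0, 1.9, 2.2]
opening: 0.0006
```

Request:
jog_arm([
  {"offset":[0.4,0.3,-0.1],"roll":0,"hand":0},
  {"offset":[0.8,0.5,-0.2],"roll":0,"hand":0},
])

```text
clock: 31.07
tool_pos: [0.5495, 0.0143, -0.0029]
orientation: [-179.8, 0.6, 26.0]
force: [-16.0, 3.9, 3.1]
opening: 0.0002
```

```bash
python3 loc.py w20 .604 .058 6
```

```text
plate [0.6033 0.0572 0.0994] 5.69 score 123.9 rel dock mm [-1.1 -6.2] deg 1.42
[ 0.5495  0.0143 -0.0029] [-16.    3.9   3.1]
```

The right end is on its button: the push stalled at 16 N with no motion. Now the last small left push.

Request:
jog_arm([
  {"offset":[-13,-6,0],"roll":0,"hand":0},
  {"offset":[-27,-13,0],"roll":0,"hand":0},
  {"offset":[-15,-40,0],"roll":0,"hand":0},
  {"offset":[-3,-68,0],"roll":0,"hand":0},
  {"offset":[7,-92,0],"roll":0,"hand":0},
  {"offset":[15,-109,0],"roll":0,"hand":0},
  {"offset":[19,-107,1],"roll":0,"hand":0},
  {"offset":[21,-106,1.5],"roll":0,"hand":0},
  {"offset":[23,-105,1.5],"roll":0,"hand":0},
])

```text
clock: 31.87
tool_pos: [0.5304, 0.1199, -0.0027]
orientation: [180.0, 0.0, 26.1]
force: [0.1, -0.2, 0.3]
opening: 0.0001
```

Request:
jog_arm([
  {"offset":[1.0,0.5,0.3],"roll":0,"hand":0},
  {"offset":[2.0,0.9,0.5],"roll":0,"hand":0},
  {"offset":[3.0,1.2,0.5],"roll":0,"hand":0},
  {"offset":[3.9,1.5,0.5],"roll":0,"hand":0},
  {"offset":[4.8,1.7,0.5],"roll":0,"hand":0},
  {"offset":[5.6,1.7,0.5],"roll":0,"hand":0},
  {"offset":[6.3,1.7,0.4],"roll":0,"hand":0},
  {"offset":[7.0,1.7,0.3],"roll":0,"hand":0},
])

```text
clock: 32.53
tool_pos: [0.5373, 0.1216, -0.0028]
orientation: [-180.0, -0.0, 26.1]
force: [-0.5, 0.2, -0.3]
opening: 0.0007
```

Request:
jog_arm([
  {"offset":[0.6,0,-0.2],"roll":0,"hand":0},
  {"offset":[1.2,0,-0.4],"roll":0,"hand":0},
  {"offset":[1.8,0,-0.6],"roll":0,"hand":0},
])

```text
clock: 32.78
tool_pos: [0.5381, 0.122, -0.0025]
orientation: [-180.0, 0.1, 26.1]
force: [-1.9, -1.3, -0.9]
opening: 0.0004
```

Request:
jog_arm([
  {"offset":[0.5,0,0],"roll":0,"hand":0},
  {"offset":[1.0,0,0],"roll":0,"hand":0},
  {"offset":[1.5,0,0],"roll":0,"hand":0},
  {"offset":[2.0,0,0],"roll":0,"hand":0},
])

```text
clock: 33.12
tool_pos: [0.5384, 0.122, -0.0029]
orientation: [-180.0, 0.3, 26.0]
force: [-7.5, -2.8, 3.6]
opening: 0.0002
```

Request:
jog_arm([
  {"offset":[0.5,0,0],"roll":0,"hand":0},
  {"offset":[1.0,0,0],"roll":0,"hand":0},
  {"offset":[1.4,0,0],"roll":0,"hand":0},
])

```text
clock: 33.37
tool_pos: [0.5386, 0.1221, -0.003]
orientation: [-180.0, 0.4, 26.0]
force: [-10.5, -3.2, 6.6]
opening: 0.0004
```

```bash
python3 loc.py w21 .604 .058 4
```

```text
plate [0.6033 0.0571 0.0968] 5.55 score 85.5 rel dock mm [-1.2 -6.3] deg 1.28
[ 0.5386  0.1221 -0.003 ] [-10.5  -3.2   6.6]
```

Request:
jog_arm([
  {"offset":[0.4,0,-0.4],"roll":0,"hand":0},
  {"offset":[0.8,0,-0.8],"roll":0,"hand":0},
  {"offset":[1.2,0,-1.0],"roll":0,"hand":0},
])

```text
clock: 33.67
tool_pos: [0.54, 0.123, -0.0024]
orientation: [-180.0, 0.3, 26.0]
force: [-6.1, -1.0, -2.2]
opening: 0.0005
```

Request:
jog_arm([
  {"offset":[0.4,0,-0.1],"roll":0,"hand":0},
  {"offset":[0.8,0,-0.2],"roll":0,"hand":0},
])

```text
clock: 33.83
tool_pos: [0.5408, 0.1235, -0.0023]
orientation: [-180.0, 0.3, 26.0]
force: [-6.3, -0.6, -3.8]
opening: 0.0003
```

```bash
python3 loc.py w22 .604 .058 4
```

```text
plate [0.604  0.0573 0.0723] 4.15 score 75.2 rel dock mm [-0.5 -6.2] deg -0.12
[ 0.5408  0.1235 -0.0023] [-6.3 -0.6 -3.8]
```

Nearly home. I'll creep on until it stalls on the left button.

Request:
jog_arm([
  {"offset":[0.4,0,0.2],"roll":0,"hand":0},
  {"offset":[0.8,0,0.4],"roll":0,"hand":0},
])

```text
clock: 34.05
tool_pos: [0.541, 0.1236, -0.0027]
orientation: [-180.0, 0.4, 26.0]
force: [-9.3, -1.4, 2.1]
opening: 0.0002
```

Request:
jog_arm([
  {"offset":[0.3,0,0],"roll":0,"hand":0},
  {"offset":[0.6,0,0],"roll":0,"hand":0},
])

```text
clock: 34.22
tool_pos: [0.5413, 0.1238, -0.0027]
orientation: [-180.0, 0.4, 26.0]
force: [-9.3, -0.8, 1.9]
opening: 0.0001
```

```bash
python3 loc.py w23 .604 .058 4
```

```text
plate [0.6041 0.0573 0.0658] 3.77 score 74.5 rel dock mm [-0.4 -6.2] deg -0.5
[ 0.5413  0.1238 -0.0027] [-9.3 -0.8  1.9]
```

Request:
jog_arm([
  {"offset":[0.4,0,-0.1],"roll":0,"hand":0},
  {"offset":[0.7,0,-0.1],"roll":0,"hand":0},
])

```text
clock: 34.43
tool_pos: [0.5415, 0.1239, -0.0027]
orientation: [-180.0, 0.4, 26.0]
force: [-10.9, -1.4, 1.9]
opening: 0.0003
```

Request:
jog_arm([
  {"offset":[0.3,0,-0.1],"roll":0,"hand":0},
  {"offset":[0.6,0,-0.1],"roll":0,"hand":0},
])

```text
clock: 34.6
tool_pos: [0.5415, 0.1239, -0.0027]
orientation: [-180.0, 0.5, 26.0]
force: [-13.4, -2.1, 3.8]
opening: 0.0004
```

```bash
python3 loc.py w24 .604 .058 4
```

```text
plate [0.6041 0.0573 0.0655] 3.75 score 74.5 rel dock mm [-0.4 -6.2] deg -0.52
[ 0.5415  0.1239 -0.0027] [-13.4  -2.1   3.8]
```

The left end has stalled on its button too (13 N). The plate is home within about 0.4 mm and 0.5°, y = -6 mm, and the plunger is untouched. Now I'll back off, lift high, turn the gripper so the body lies along x (clear of the shaker and vial), and go over the plunger.

Request:
jog_arm([
  {"offset":[-6,0,0],"roll":0,"hand":0},
  {"offset":[-14,0,0],"roll":0,"hand":0},
  {"offset":[-14,0,0],"roll":0,"hand":0},
  {"offset":[-14,0,-40],"roll":0,"hand":0},
  {"offset":[-14,0,-80],"roll":0,"hand":0},
  {"offset":[-14,0,-120],"roll":0,"hand":0},
  {"offset":[-14,0,-160],"roll":0,"hand":0},
  {"offset":[-14,0,-200],"roll":0.1,"hand":0},
  {"offset":[-14,0,-200],"roll":0.2,"hand":0},
  {"offset":[0,20,-200],"roll":0.32,"hand":0},
  {"offset":[15,40,-200],"roll":0.44,"hand":0},
  {"offset":[30,60,-200],"roll":0.56,"hand":0},
  {"offset":[45,80,-200],"roll":0.68,"hand":0},
  {"offset":[58,94,-200],"roll":0.8,"hand":0},
  {"offset":[58,94,-200],"roll":0.92,"hand":0},
  {"offset":[58,94,-200],"roll":1.04,"hand":0},
  {"offset":[58,94,-200],"roll":1.16,"hand":0},
  {"offset":[58,94,-200],"roll":1.28,"hand":0},
  {"offset":[58,94,-200],"roll":1.4,"hand":0},
  {"offset":[58,94,-200],"roll":1.52,"hand":0},
])

```text
clock: 36.32
tool_pos: [0.6403, 0.0672, 0.1993]
orientation: [-179.9, -0.0, -61.3]
force: [0.5, -0.0, -0.0]
opening: 0.0008
```

Request:
jog_arm([
  {"offset":[0,0,0],"roll":0.12,"hand":0},
  {"offset":[0,0,0],"roll":0.24,"hand":0},
  {"offset":[0,0,0],"roll":0.36,"hand":0},
  {"offset":[0,0,0],"roll":0.435,"hand":0},
  {"offset":[0,0,0],"roll":0.435,"hand":0},
  {"offset":[0,0,0],"roll":0.435,"hand":0},
])

```text
clock: 36.82
tool_pos: [0.64, 0.0671, 0.1992]
orientation: [-179.9, 0.0, -85.8]
force: [0.6, 0.1, -0.5]
opening: 0.0007
```

```bash
python3 loc.py w25 .604 .058 4
python3 - <<'E'
from h import *
from loc import *
from plant import cams
t=cams.snapshot("top");np.savez("t2.npz",**t)
cv2.imwrite("pics/fin0.png",t["img"][:,:,::-1])
s=dict(np.load("w25.npz"))
print(project(s,[(.6305,.0658,.09),(.592,.0565,.077)]).round(1))
g=cv2.cvtColor(s["img"],cv2.COLOR_RGB2HSV)
m=((g[...,0]>60)&(g[...,0]<85)&(g[...,1]>120)).astype(np.uint8)
n,_,st,c=cv2.connectedComponentsWithStats(m)
for i in range(1,n):
    if st[i,4]>60: print("green",st[i,4],c[i].round(1),ray(s,[c[i]],.077)[0].round(4))
m=((g[...,2]<45)).astype(np.uint8); p=project(s,[(.6305,.0658,.09)])[0].astype(int)
n,l,st,c=cv2.connectedComponentsWithStats(m)
for i in range(1,n):
    if 150<st[i,4]<6000 and np.hypot(*(c[i]-p))<60: print("dark",st[i],c[i].round(1),ray(s,[c[i]],.09)[0].round(4))
E
```

```text
plate [0.6043 0.0573 0.0631] 3.62 score 83.0 rel dock mm [-0.2 -6.2] deg -0.65
[0.64   0.0671 0.1992] [ 0.6  0.1 -0.5]
[[263.  182.4]
 [302.1 172.5]]
green 397 [298.9 167.5] [0.5957 0.0517 0.077 ]
green 668 [428.5 194.6] [0.4605 0.0701 0.077 ]
dark [282 148  30  28 168] [293.5 158.3] [0.6039 0.0403 0.09  ]
dark [253 173  19  20 290] [262.2 182.3] [0.6313 0.0658 0.09  ]
```

Request:
jog_arm([
  {"offset":[0,0,35],"roll":0,"hand":0},
  {"offset":[0,0,70],"roll":0,"hand":0},
  {"offset":[0,0,100],"roll":0,"hand":0},
  {"offset":[0,0,118],"roll":0,"hand":0},
  {"offset":[0,0,125],"roll":0,"hand":0},
  {"offset":[0,0,128],"roll":0,"hand":0},
  {"offset":[0,0,130],"roll":0,"hand":0},
  {"offset":[0,0,132],"roll":0,"hand":0},
  {"offset":[0,0,134],"roll":0,"hand":0},
  {"offset":[0,0,136],"roll":0,"hand":0},
  {"offset":[0,0,138],"roll":0,"hand":0},
])

```text
clock: 37.83
tool_pos: [0.6406, 0.0673, 0.0619]
orientation: [-179.9, 0.0, -85.9]
force: [0.9, 0.3, 2.4]
opening: 0.0002
```

Contact is as expected (2.4 N at z = 0.062). I'll press on slowly.

Request:
jog_arm([
  {"offset":[0,0,1.5],"roll":0,"hand":0},
  {"offset":[0,0,3],"roll":0,"hand":0},
  {"offset":[0,0,4.5],"roll":0,"hand":0},
  {"offset":[0,0,6],"roll":0,"hand":0},
  {"offset":[0,0,7.5],"roll":0,"hand":0},
  {"offset":[0,0,9],"roll":0,"hand":0},
  {"offset":[0,0,10.5],"roll":0,"hand":0},
])

```text
clock: 38.42
tool_pos: [0.6398, 0.0671, 0.0507]
orientation: [-180.0, -0.0, -85.9]
force: [-4.7, 2.0, 19.4]
opening: 0.0004
```

Request:
jog_arm([
  {"offset":[0,0,1.2],"roll":0,"hand":0},
  {"offset":[0,0,2.4],"roll":0,"hand":0},
  {"offset":[0,0,3.6],"roll":0,"hand":0},
  {"offset":[0,0,4.8],"roll":0,"hand":0},
  {"offset":[0,0,5.8],"roll":0,"hand":0},
])

```text
clock: 38.83
tool_pos: [0.64, 0.0671, 0.0502]
orientation: [-179.9, -0.0, -85.8]
force: [-19.8, 3.0, 51.4]
opening: 0.0004
```

The press stalled hard at z = 0.050, well past the 6 mm at which the pin would stop on steel, so it is probably at the bottom. I'll release and look.

Request:
jog_arm([
  {"offset":[0,0,-5],"roll":0,"hand":0},
  {"offset":[0,0,-15],"roll":0,"hand":0},
  {"offset":[0,0,-50],"roll":0,"hand":0},
  {"offset":[0,0,-90],"roll":0,"hand":0},
  {"offset":[0,0,-130],"roll":0,"hand":0},
  {"offset":[0,0,-155],"roll":0,"hand":0},
  {"offset":[0,0,-155],"roll":0,"hand":0},
  {"offset":[0,0,-155],"roll":0,"hand":0},
])

```text
clock: 39.5
tool_pos: [0.6398, 0.0672, 0.2011]
orientation: [-179.9, 0.1, -85.9]
force: [-0.2, 0.2, -0.1]
opening: 0.0002
```

```bash
python3 loc.py w26 .604 .058 4
python3 - <<'E'
from h import *
from loc import *
for n in("w25","w26"):
    s=dict(np.load(n+".npz")); g=cv2.cvtColor(s["img"],cv2.COLOR_RGB2HSV)
    m=((g[...,2]<45)).astype(np.uint8); k,l,st,c=cv2.connectedComponentsWithStats(m)
    for z in(.09,.072): print(n,"pred",z,project(s,[(.6313,.0658,z)])[0].round(1))
    for i in range(1,k):
        if 100<st[i,4]<900 and np.hypot(*(c[i]-(262,182)))<30: print(n,"dark",st[i],c[i].round(1))
    m=((g[...,0]>60)&(g[...,0]<85)&(g[...,1]>120)).astype(np.uint8);k,_,st,c=cv2.connectedComponentsWithStats(m)
    print([(st[i].tolist(),c[i].round(1)) for i in range(1,k) if st[i,4]>60])
a,b=[cv2.resize(np.load(n+".npz")["img"][120:240,200:350],(400,320),interpolation=cv2.INTER_CUBIC) for n in("w25","w26")]
cv2.imwrite("pics/fin.png",cv2.hconcat([a,b])[:,:,::-1])
E
```

```text
plate [0.6043 0.0573 0.062 ] 3.56 score 82.2 rel dock mm [-0.1 -6.3] deg -0.71
[0.6398 0.0672 0.2011] [-0.2  0.2 -0.1]
w25 pred 0.09 [262.2 182.3]
w25 pred 0.072 [261.8 177.4]
w25 dark [253 173  19  20 290] [262.2 182.3]
[([288, 157, 23, 22, 397], array([298.9, 167.5])), ([413, 181, 32, 28, 668], array([428.5, 194.6]))]
w26 pred 0.09 [262.  181.5]
w26 pred 0.072 [261.7 176.7]
w26 dark [253 168  18  19 259] [261.8 176.7]
[([287, 156, 23, 22, 396], array([298.5, 166.7])), ([412, 180, 32, 28, 674], array([427.6, 193.5]))]
```

View pics/fin.png

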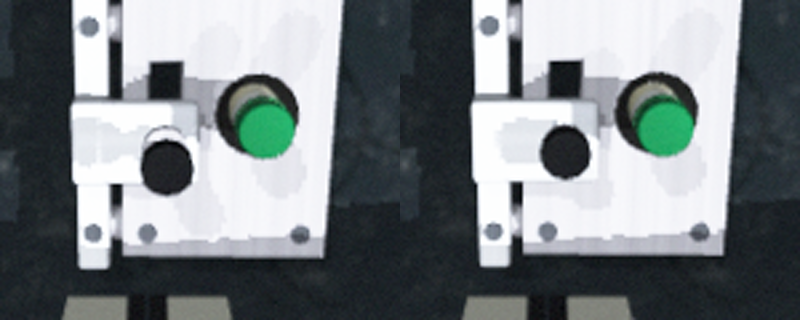

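The plunger's button now projects exactly at the 72 mm (fully down) height. The vial stands, and the plate sits against both buttons. Handing in.

```bash
python3 -c "
from plant import order
print(order.close_job())"
```

```text
the job is handed in; nothing more can be done
None
```

The plate is back against both stop buttons, the plunger is pressed fully down, and the job is handed in at about 40 s. Two of the forces I measured on the way could still count against the run.

**What I did:** I pushed the right and left ends in turn (three right, three left), and the last push on each end stalled on its stop button. I then pressed the plunger down and lifted clear.

**Last checks** (wrist camera, just before handing in):

| Check | Reading |
|---|---|
| Plate forward of home | -0.1 mm |
| Plate sideways | -6.3 mm |
| Plate angle | -0.7°, against my estimate of the dock's pose (limit 2°) |
| Plunger button height | matches 72 mm, fully down |
| Vial | upright on its mat |

The plate never got more than about 13.3° askew. I did not re-measure the bystanders at the end.

**What disagreed or went wrong:**
- **Fingertip position:** the fingertips turned out to be about 26 mm behind the reported tool point, not 11 mm ahead as the brief says. My first approach therefore passed above the plate without touching it, and I corrected for this afterwards.
- **Shaker contact:** during one left push the gripper body ran against the shaker box, and the wrist force reached about 53 N in total before I backed off. The plate did not move, so I take most of that force to have been on the shaker. I cannot rule out that it passed the 40 N body limit or the 25 N plate limit.
- **Pushing force:** apart from that stall, the wrist readings stayed at about 17 N or less while pushing. They were taken only at the end of each move.
- **Plunger press:** the fingers pressed to 51 N once the plunger had reached the bottom.

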